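# Prop the chest lid and wedge the heel blocks tight

## Task

Open the heel chest, swing its prop rod up out of the clip to its stop and let the lid down gently until its slot sits on the rod's bent end and the rod holds it open. Stand all the rubber heel blocks round side up in the row between the two rails, make the row up to four with the plain wooden filler blocks, and drive the wooden wedge thin end down into the last gap, its sloping side against the sloping ramp, until the row is locked tight. Leave the lid propped and do not disturb the polish jar, the glue bottle or the hammer.

Things in the scene. Friction and masses are not known exactly. Their poses are not given: they have to be found in the camera images.
- chest: Wooden chest fixed on the bench, 230 (own x) by 240 (own y) by 75 high without its lid; walls 12, floor 8 thick. Origin: centre of its underside; own z up, its -x side faces the robot (yaw within 0.1 rad). Inside, the row for four blocks runs along its y at x = -46 mm between two rails, 4 high and 52 apart.
- row_start (a point): Point on the chest's inner floor where the row begins: middle of the row's width, at the face of the chest's -y wall. Four blocks of 40 reach from here 160 along the chest's +y; their 46 width lies along the chest's x. Axes as the chest's.
- wedge_seat (a point): Where the wedge's origin comes when driven tight with about 20 N (within 6 mm in height): 170 along +y from the row's start, 13 above the chest floor. A fixed wood ramp faces the row there, 70 wide, 62 high above the floor: its face is 7 beyond this point at the chest floor and leans away, 1 in 5, going up. At block-top height the gap is about 27. Axes as the chest's.
- lid (a joint): Angle of the chest's lid, rad: 0 shut, grows as it opens, end stop 1.62. It is hinged along y on the chest's far (+x) rim, opens upwards and away from the robot, is 232 long, 10 thick, 0.8 kg. Above about 1.45 hinge friction keeps it up; below that it falls shut unless held or propped. Resting on the prop rod it reads about 1.30.
- lid_handle (a point): Middle of the lid's steel bar handle: a round bar 12 thick, 100 long, parallel to the chest's y, 36 in front of the lid's free edge and in the lid's plane, 268 from the hinge axis along the lid and 5 above the axis when shut (80 above the bench). Free to turn in a pinch. Frame turns with the lid.
- lid_hinge (a point): A point on the lid's hinge axis, at chest x = +115, y = 0, z = 75.5 mm. Axis along the chest's y.
- lid_slot (a point): Where the centre line of the rod's bent end lies when seated in the lid's slot: a steel V-shaped notch on the lid's +y side, 150 from the hinge axis, opening about 15 deep towards the lid's underside, mouth about 30 wide.
- rod (a joint): Angle of the prop rod, rad: 0 lying level in its clip and pointing to the chest's +x, grows as it swings up about an axis along the chest's y; at its end stop 0.803 the bent end is where the lid's slot lands on it when the lid comes down. Stays by friction where it is left (about 0.07 N m).
- rod_pivot (a point): Pivot of the steel prop rod, at chest x = -90, y = +155, z = 55.5 mm. The rod is 8 thick, 228 long, stands 35 clear of the chest's +y wall, and has at its far end a 30 mm bent end pointing to the chest's -y.
- rod_grip (a point): Middle of the black rubber sleeve on the rod, 12 thick and 50 long, 130 from the pivot: the place to hold it.
- rod_tip (a point): Point on the bent end of the rod (228 from the pivot), which goes into the lid's slot.
- heel1: Black rubber heel block, D-shaped, standing on its flat edge, round side up: 46 wide (own x), 40 thick (own y), 50 high (own z up); its two 46-apart sides are flat and vertical up to 32 above its foot. About 0.09 kg. Same either way round. Origin: centre of its underside. 2 to 4 of the four are present; an absent one reads None.
- heel2: Black rubber heel block, D-shaped, standing on its flat edge, round side up: 46 wide (own x), 40 thick (own y), 50 high (own z up); its two 46-apart sides are flat and vertical up to 32 above its foot. About 0.09 kg. Same either way round. Origin: centre of its underside. 2 to 4 of the four are present; an absent one reads None.
- heel3: Black rubber heel block, D-shaped, standing on its flat edge, round side up: 46 wide (own x), 40 thick (own y), 50 high (own z up); its two 46-apart sides are flat and vertical up to 32 above its foot. About 0.09 kg. Same either way round. Origin: centre of its underside. 2 to 4 of the four are present; an absent one reads None.
- heel4: Black rubber heel block, D-shaped, standing on its flat edge, round side up: 46 wide (own x), 40 thick (own y), 50 high (own z up); its two 46-apart sides are flat and vertical up to 32 above its foot. About 0.09 kg. Same either way round. Origin: centre of its underside. 2 to 4 of the four are present; an absent one reads None.
- filler1: Plain light-wood filler block, rectangular: 46 (own x) by 40 (own y) by 48 high (own z up), 0.06 kg. Origin: centre of its underside. Starts standing on the bench.
- filler2: Plain light-wood filler block, rectangular: 46 (own x) by 40 (own y) by 48 high (own z up), 0.06 kg. Origin: centre of its underside. Starts standing on the bench.
- wedge: Light-wood wedge standing on its thin end on the bench, 80 high (own z up), 40 wide (own x, flat parallel sides to hold it by), 0.1 kg. Its own -y side is upright, at y = -10 mm; its own +y side slopes outwards going up: y = +10 mm at the foot, +26 mm at the top (1 in 5, as the ramp). Origin: centre of its thin end (underside).
- polish: Small jar of polish with a black cap, 56 across and 50 high, a bystander. Origin: centre of its underside.
- glue: White glue bottle, 60 across and 150 high, a bystander. Origin: centre of its underside.
- hammer: Cobbler's hammer lying on the bench, a bystander. Origin: under its middle.
Things that resemble listed ones, but are neither listed nor needed, are in the scene too. What is shaped like the heel4 but orange or pink is not meant.

How it is judged:
On the way, in this order (a step that is already met when the one before it is completed fails the run):
1. the lid is raised nearly upright (value of joint lid above 1.42 rad), for 0.2 s.
2. the lid rests at about 1.30 rad with the rod's bent end in its slot (within 12 mm) (distance between rod_tip and lid_slot below 0.012 m and value of joint lid between 1.22 and 1.38 rad and velocity of joint lid between -0.05 and 0.05 rad/s), for 0.5 s.
3. all heel blocks stand in the row (x of heel1 in the frame of chest between -0.054 and -0.038 m and y of heel1 in the frame of chest between -0.094 and 0.038 m and z of heel1 in the frame of chest between 0.003 and 0.014 m and angle between each of heel1, heel2, heel3, heel4's own z axis and vertical below 0.15 rad and x of heel2 in the frame of chest between -0.054 and -0.038 m and y of heel2 in the frame of chest between -0.094 and 0.038 m and z of heel2 in the frame of chest between 0.003 and 0.014 m and x of heel3 in the frame of chest between -0.054 and -0.038 m and y of heel3 in the frame of chest between -0.094 and 0.038 m and z of heel3 in the frame of chest between 0.003 and 0.014 m and x of heel4 in the frame of chest between -0.054 and -0.038 m and y of heel4 in the frame of chest between -0.094 and 0.038 m and z of heel4 in the frame of chest between 0.003 and 0.014 m), for 0.2 s.
At the end, for the whole second after the job is handed in: Lid on the rod (1.22 to 1.38 rad, rod end within 12 mm of its seat); each heel upright (0.15 rad) on the chest floor within 8 mm of the row line; wedge upright (0.1 rad) between row and ramp, underside 3 to 23 mm above the chest floor, pressing over 2.5 N; all still (all of step 3 and distance between rod_tip and lid_slot below 0.012 m and value of joint lid between 1.22 and 1.38 rad and z of wedge in the frame of chest between 0.011 and 0.031 m and x of wedge in the frame of chest between -0.061 and -0.031 m and y of wedge in the frame of chest between 0.054 and 0.072 m and angle between wedge's own z axis and vertical below 0.1 rad and contact force between wedge and chest above 2.5 N and linear speed of each of heel1, heel2, heel3, heel4, wedge below 0.02 m/s); the robot touches nothing.
It fails at once if the lid is slammed (closing faster than 3.5 rad/s) (velocity of joint lid below -3.5 rad/s).
It fails at once if the polish is moved more than 25 mm (distance of polish from where it was at the start of the episode above 0.025 m).
It fails at once if the glue is moved more than 25 mm (distance of glue from where it was at the start of the episode above 0.025 m).
It fails at once if the hammer is moved more than 25 mm (distance of hammer from where it was at the start of the episode above 0.025 m).
Of heel1, heel2, heel3, heel4 only 2 to 4 are there at a start; the rules pass over those that are not, and their reading is None.
At some moment in a run one of heel1, heel2, heel3, heel4, filler1, filler2 may be knocked a few centimetres aside while the robot is not near it.
It also fails if it takes over 210 s, if anything falls off the work surface, if the arm or the gripper's body presses on something with over 40 N, if the wrist force passes 120 N, or if a joint passes its speed limit or range.

## Robot

A 6-joint arm with a two-finger parallel gripper is mounted at the origin on the work surface. World frame = base frame: x ahead of the robot, y to its left, z up, the work surface at z = 0. Lengths are in m, angles in rad, forces in N, time in s.
With the tool pointing down it reaches from about 0.275 to 0.775 m from the base axis. Payload 14.6 kg.
Tool frame: the origin (TCP) lies at the centre of the arm's flange, where the gripper is bolted on; the fingertips stand 173 mm ahead of it and the grasp point (between the pads) lies 155 mm ahead of it; z points along the fingers, y is the direction in which the jaws open and shut (so a half turn about z gives the same grasp; the last joint's range is limited). The gripper opens to 85 mm and grips with 20 to 120 N. Pads are 22 mm wide; open, the fingers measure 114 mm over their backs; the gripper's body (76 mm by 85 mm) begins 54 mm behind the grasp point. The pads swing forward as they close: fully open they stand 13 mm farther back than shut.
Start: joints at [-1.425, 0.263, -0.048, 1.259, 0, 1.415], TCP at [0.156, -0.501, 0.405] pointing down, gripper open.
Joint ranges: [-2.65, 2.65], [-0.89, 1.7], [-1.18, 1.37], [-2.13, 2.11], [-1.35, 1.29], [-3.14, 3.14]. Speed limits (rad/s): [1.89, 1.89, 2.57, 2.79, 3.14, 3.14].

## Interface

Orientations are given as a rotation vector (axis times angle).
In Python, from bench import sensors, eyes, order gives the robot as it stands.
- The arm moves only by the tool step_arm, never from a script. Its argument "plan" is a list of rows, each an object with "twist": the turn, a rotation vector about the world's x, y, z in rad, a list of three; "slide": the shift along the world's x, y, z in mm, a list of three; "hand": the gripper command: -1 is shut, 1 is fully open, values between are in proportion. In form: [{"twist": [rx, ry, rz], "slide": [tx, ty, tz], "hand": hand}, ...]. A call has exactly 5 rows; each row shifts and turns the pose as measured when the row begins; what a row does not reach is not made up. A row lasts 1/10 s, in which the tool goes at most 50 mm and 8.59 degrees, less where a joint would pass 70% of its speed; a pose out of reach is approached as far as the arm can. A call with a gripper value outside its range is refused whole. The fingers move at their own pace and stop on an object; "force" is the grip in N (left out, the last holds). Time passes only in rows, so rows that do not move let the fingers close, or fill a call up. It gives the time, the measured TCP pose, the force and the opening at its end, in the units of the state.
- sensors.observe(): the state, without advancing time (a new reading comes with each control period).
- eyes.snapshot(name): name is "scene" or "top" or "wrist"; returns (picture, depth): 400x640x3 uint8, blue, green, red; 400x640 float32, m along the optical axis (not along the pixel's ray), 0 where there is no reading.
- eyes.get_calibration(name): a dict with "fx", "fy", "cx", "cy" (pixels), "dist" ([k1, k2, p1, p2, k3] as OpenCV has them; the pictures are not rectified), "R" (3x3) and "t" (3): a world point X has camera coordinates R X + t; the wrist camera has in their place "T_tool_cam" (4x4, takes a point from camera to tool coordinates, whose origin is the TCP and whose axes are the flange's). Camera axes: x right, y down, z forward; pixel columns grow to the right and rows downward; lengths in m; the calibration is good to about 2 mm. A picture is of the moment at which its call begins: read the wrist's pose just before it. get_calibration takes no time and is no camera call.
- order.close_job(): hands the job in, once; it reports no verdict.
The state is a dict: "time_s": time; "q": joint angles; "qd": joint speeds; "effort": joint torques, N m; "tool_pos": TCP position; "tcp_rot": TCP orientation; "ft_force": force on the tool from outside, world axes, zero at the start; "torque": the same for the moment, N m; "width": opening from 0.0 (shut) to 1.0 (fully open).
Only numpy, scipy, OpenCV 4.12 (cv2) and the standard library are available. Lean on these libraries where they do the work, as an engineer would, in place of code of your own. Each camera call takes 0.05 s, during which the arm holds its last target. There are 200 camera calls.

## Working session

There is one attempt and no reset: what is moved stays moved. The work goes in short steps, Python scripts to look and compute and a tool call to move; the robot and the scene stay as the last step left them, time stands still between calls to the robot, and variables do not carry over. Pictures are saved under pics/ and viewed, about 12 in all and at most 16, crops included, and the job is handed in when it is done.

Besides the shell and the picture viewer there is one more tool, called after "Request:" as a command line: name --argument value ..., lists and objects as JSON in quotes. step_arm: Moves the arm, as the interface text tells. Its arguments: {"type":"object","properties":{"plan":{"type":"array","items":{"type":"object","properties":{"twist":{"type":"array","items":{"type":"number"}},"slide":{"type":"array","items":{"type":"number"}},"hand":{"type":"number"}}}},"force":{"type":"number"}},"required":["plan"]}

```bash
ls; mkdir -p pics; cat > h.py <<'E'
import numpy as np, cv2
from scipy.spatial.transform import Rotation as Ro
from bench import sensors, eyes, order
def snap(name):
    st=sensors.observe(); im,d=eyes.snapshot(name); c=eyes.get_calibration(name)
    K=np.array([[c['fx'],0,c['cx']],[0,c['fy'],c['cy']],[0,0,1.]]); D=np.array(c['dist'])
    if name=='wrist':
        T=np.array(c['T_tool_cam']); Rt=Ro.from_rotvec(st['tcp_rot']).as_matrix()
        Rw=Rt@T[:3,:3]; tw=Rt@T[:3,3]+np.array(st['tool_pos'])
    else:
        R=np.array(c['R']); Rw=R.T; tw=-R.T@np.array(c['t'])
    return dict(im=im,d=d,K=K,D=D,Rw=Rw,tw=tw)
def ray(s,u,v):
    p=cv2.undistortPoints(np.array([[[u,v]]],float),s['K'],s['D'])[0,0]
    return s['Rw']@np.array([p[0],p[1],1.])
def at_z(s,u,v,z):
    r=ray(s,u,v); return s['tw']+r*(z-s['tw'][2])/r[2]
def at_d(s,u,v):
    d=s['d'][int(v)-1:int(v)+2,int(u)-1:int(u)+2]; d=np.median(d[d>0]) if (d>0).any() else np.nan
    return s['tw']+ray(s,u,v)*d
def cloud(s):
    v,u=np.nonzero(s['d']>0); p=cv2.undistortPoints(np.stack([u,v],1)[:,None].astype(float),s['K'],s['D'])[:,0]
    z=s['d'][v,u]; return (np.c_[p,np.ones(len(p))]*z[:,None])@s['Rw'].T+s['tw'],u,v
def proj(s,X):
    Rc=s['Rw'].T; return cv2.projectPoints(np.array(X,float).reshape(-1,1,3),cv2.Rodrigues(Rc)[0],-Rc@s['tw'],s['K'],s['D'])[0][:,0]
def save(s,f): np.savez(f,**s)
def load(f): return dict(np.load(f))
E
python3 - <<'E'
from h import *
print(sensors.observe())
for n in('top','scene'):
    s=snap(n); save(s,n+'0.npz'); cv2.imwrite(f'pics/{n}0.png',cv2.resize(s['im'],(800,500))); print(n,s['tw'],s['Rw'].round(2).tolist())
E
```

```text
pics
{'time_s': 0.0, 'q': array([-1.42531478e+00,  2.63509542e-01, -4.89436608e-02,  1.25936023e+00,
        9.86632598e-06,  1.41550281e+00]), 'qd': array([ 0.00067858, -0.00131508,  0.000205  ,  0.00280443,  0.00070023,
        0.00134487]), 'effort': array([ 5.98369224e-04, -6.37610865e+01,  3.84571767e+01,  1.35879670e-02,
       -4.33901891e-05, -8.34359675e-07]), 'tool_pos': array([ 0.15552319, -0.50134315,  0.40422946]), 'tcp_rot': array([-3.10512822e+00, -4.70525124e-01, -2.33283305e-05]), 'ft_force': array([0.03284968, 0.02555196, 0.61687812]), 'torque': array([-0.01300244, -0.02961423,  0.00679704]), 'width': 0.9997858915559665}
top [0.35164547 0.02657735 1.36395483] [[0.01, -0.99, 0.15], [-1.0, -0.01, -0.0], [0.01, -0.15, -0.99]]
scene [ 1.68078569 -0.54150858  0.93362753] [[0.43, 0.51, -0.74], [0.9, -0.23, 0.36], [0.01, -0.83, -0.56]]
```

View pics/top0.png

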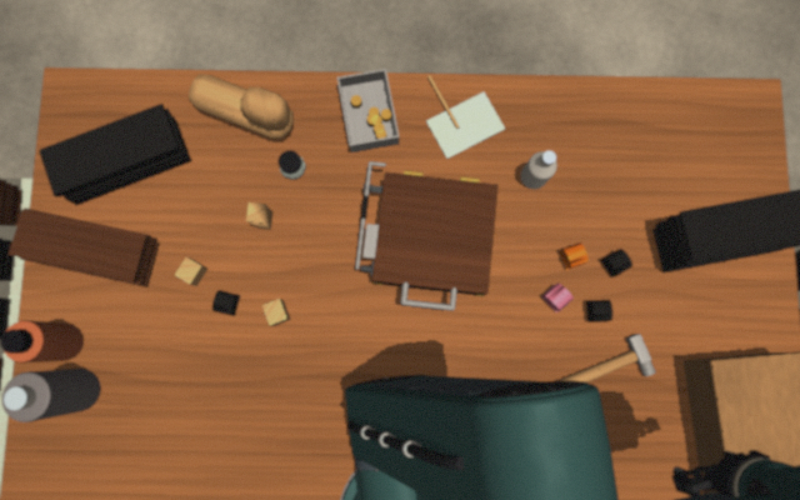

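View pics/scene0.png

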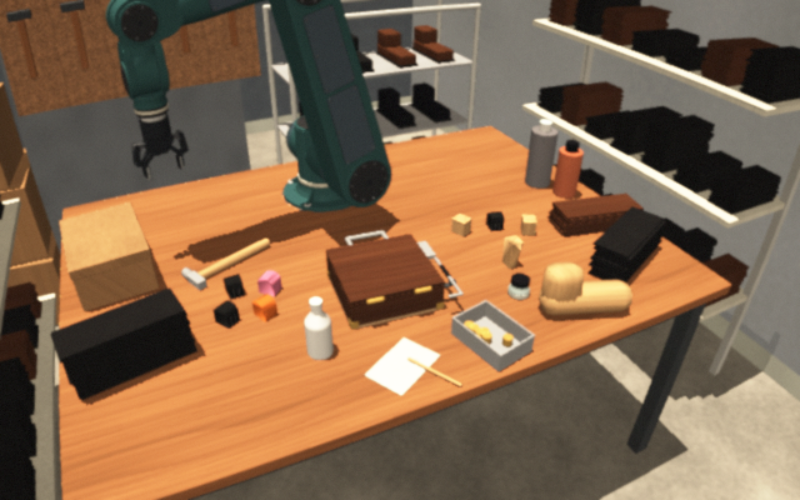

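Top view: closed chest at (435,232), handle (430,298), rod on left (365,230). Black heel candidates are (225,302), (616,262) and (598,310). The orange (574,254) and pink (558,297) ones are decoys. Fillers are at (189,270) and (275,312), wedge (257,215), jar (291,165), glue (538,170), hammer (610,365). Next I'll take a crop and measure.

```bash
python3 - <<'E'
from h import *
s=load('top0.npz'); im=s['im']
a=cv2.resize(im[150:270,135:245],(400,436),interpolation=cv2.INTER_CUBIC); b=cv2.resize(im[180:270,425:525],(400,360),interpolation=cv2.INTER_CUBIC)
o=np.zeros((436,800,3),np.uint8);o[:,:400]=a;o[:360,400:]=b;cv2.imwrite('pics/c1.png',o)
P,u,v=cloud(s)
m=(u>285)&(u<400)&(v>130)&(v<250)&(P[:,2]>.076)&(P[:,2]<.1)
q=P[m]; print('lid z',np.percentile(q[:,2],[5,50,95]))
r=cv2.minAreaRect((q[:,:2]*1000).astype(np.float32)); print('lid rect',r)
g=cv2.cvtColor(im,cv2.COLOR_BGR2GRAY)
for n,(cu,cv_) in dict(hA=(225,302),hB=(616,262),hC=(598,310),f1=(189,270),f2=(275,312),w=(257,215),pol=(291,165),glue=(538,170),orange=(574,254),pink=(558,297)).items():
    cu*=.8;cv_*=.8
    m=(abs(u-cu)<16)&(abs(v-cv_)<16)&(P[:,2]>.012)
    q=P[m]; zt=np.percentile(q[:,2],95); 
    t=q[q[:,2]>zt-.012]; r=cv2.minAreaRect((t[:,:2]*1000).astype(np.float32))
    print(n,len(q),'ztop',zt.round(3),'c',np.round(r[0]),'sz',np.round(r[1]),'ang',round(r[2],1), 'all',np.round(cv2.minAreaRect((q[:,:2]*1000).astype(np.float32))[0]))
E
```

```text
lid z [0.08042067 0.08492566 0.08910701]
lid rect ((572.771240234375, -35.358489990234375), (264.1133117675781, 284.6013488769531), 83.78710174560547)
hA 322 ztop 0.051 c [438. 395.] sz [42. 44.] ang 76.9 all [438. 394.]
hB 334 ztop 0.052 c [ 537. -444.] sz [42. 44.] ang 31.1 all [ 536. -445.]
hC 330 ztop 0.052 c [ 432. -402.] sz [43. 40.] ang 3.1 all [ 432. -402.]
f1 339 ztop 0.051 c [504. 472.] sz [43. 46.] ang 58.8 all [504. 472.]
f2 319 ztop 0.051 c [419. 286.] sz [46. 41.] ang 21.3 all [419. 286.]
w 339 ztop 0.083 c [624. 327.] sz [37. 42.] ang 87.2 all [624. 327.]
pol 365 ztop 0.053 c [744. 266.] sz [51. 46.] ang 4.1 all [743. 265.]
glue 618 ztop 0.151 c [ 730. -272.] sz [26. 26.] ang 16.6 all [ 728. -269.]
orange 321 ztop 0.053 c [ 549. -351.] sz [43. 41.] ang 24.5 all [ 550. -352.]
pink 319 ztop 0.052 c [ 459. -314.] sz [42. 42.] ang 44.6 all [ 459. -314.]
```

View pics/c1.png

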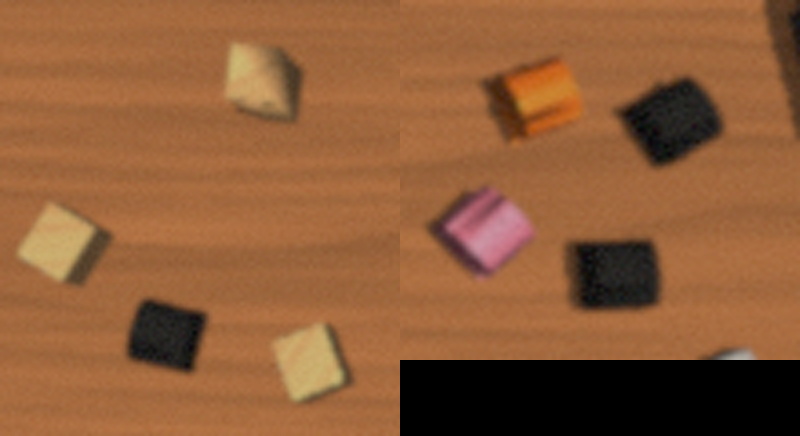

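The crop confirms three black heels, all standing with tops at about 50 mm, and the pink and orange decoys are separate. That makes the row three heels plus one filler. Next: chest corners.

```bash
python3 - <<'E'
from h import *
s=load('top0.npz'); im=s['im']
cv2.imwrite('pics/c2.png',cv2.resize(im[120:255,275:410],(780,780),interpolation=cv2.INTER_CUBIC)[:, :][:600] if 0 else cv2.resize(im[120:255,275:410],(600,600),interpolation=cv2.INTER_CUBIC))
E
```

```text
(no output)
```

View pics/c2.png

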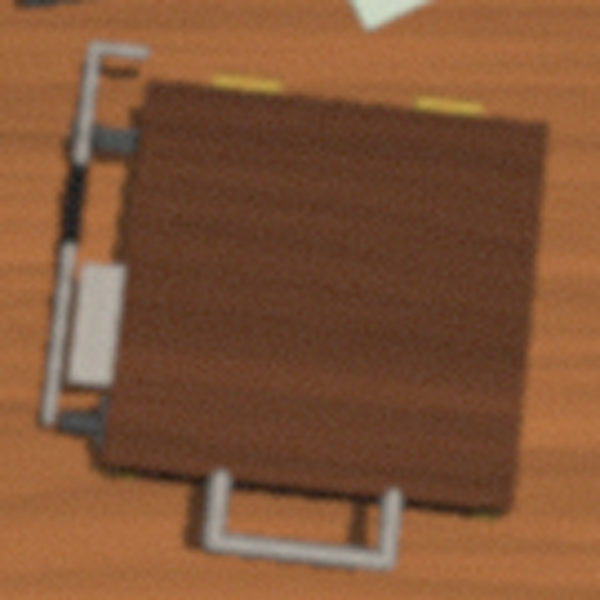

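```bash
python3 - <<'E'
from h import *
s=load('top0.npz')
k=135/600
def p(u,v,z): return at_z(s,275+u*k-.4,120+v*k-.4,z)*1000
for n,(u,v,z) in dict(fl=(152,82,.0855),fr=(545,123,.0855),nr=(510,513,.0855),nl=(106,464,.0855),hm=(301,553,.086),hL=(210,545,.086),hR=(392,563,.086),sleeve=(73,203,.06),piv=(48,420,.059),rc=(95,48,.059),bt=(148,52,.059)).items(): print(n,p(u,v,z).round(1))
# optimise chest pose from these
from scipy.optimize import least_squares
ob=[(152,82),(545,123),(510,513),(106,464),(301,553),(210,545),(392,563),(73,203),(95,48),(148,52)]
mod=[(115,120,85.5),(115,-120,85.5),(-117,-120,85.5),(-117,120,85.5),(-153,0,86),(-153,50,86),(-153,-50,86),(40,155,61.5),(138,155,59.5),(138,125,59.5)]
import math
def w(x): 
    c,sn=math.cos(x[2]),math.sin(x[2]); return [((x[0]+c*a-sn*b)/1000,(x[1]+sn*a+c*b)/1000,z/1000) for a,b,z in mod]
f=lambda x:(proj(s,w(x))-[(275+u*k-.4,120+v*k-.4) for u,v in ob]).ravel()
r=least_squares(f,[600,-30,-.1]); print(r.x,f(r.x).reshape(-1,2).round(1).tolist())
E
```

```text
fl [711.3  55.9  85.5]
fr [ 689.9 -176.4   85.5]
nr [ 459.1 -154.2   85.5]
nl [484.2  78.5  85.5]
hm [434.5 -34.2  86. ]
hL [438.3  18.   86. ]
hR [429.5 -86.3  86. ]
sleeve [643.2 102.4  60. ]
piv [512.5 114.3  59. ]
rc [739.4  91.3  59. ]
bt [737.4  59.2  59. ]
[ 5.86917840e+02 -4.93453977e+01 -1.00000004e-01] [[-1.0, -0.8], [1.4, 0.2], [1.1, 0.2], [-1.3, 0.6], [-0.0, -0.1], [0.9, -0.5], [-1.0, -0.1], [0.5, 0.3], [0.1, -0.2], [-0.8, 0.2]]
```

Request:
step_arm --plan '[{"twist": [0, 0, 0.1], "slide": [23, 39, 0], "hand": -0.3}, {"twist": [0, 0, 0.1], "slide": [23, 39, 0], "hand": -0.3}, {"twist": [0, 0, 0.1], "slide": [23, 39, 0], "hand": -0.3}, {"twist": [0, 0, 0.1], "slide": [23, 39, 0], "hand": -0.3}, {"twist": [0, 0, 0.1], "slide": [23, 39, 0], "hand": -0.3}]' --force 40

```text
time_s: 0.6
tool_pos: [0.2707, -0.3035, 0.4017]
tcp_rot: [-2.884, -1.237, 0.001]
ft_force: [0.6, -0.5, 0.7]
width: 0.353
```

Request:
step_arm --plan '[{"twist": [0, 0, 0.1], "slide": [23, 39, 0], "hand": -0.3}, {"twist": [0, 0, 0.1], "slide": [23, 39, 0], "hand": -0.3}, {"twist": [0, 0, 0.1], "slide": [23, 39, 0], "hand": -0.3}, {"twist": [0, 0, 0.1], "slide": [23, 39, 0], "hand": -0.3}, {"twist": [0, 0, 0.1], "slide": [23, 39, 0], "hand": -0.3}]'

```text
time_s: 1.1
tool_pos: [0.3875, -0.0994, 0.4015]
tcp_rot: [-2.47, -1.936, 0.002]
ft_force: [1.1, -1.6, 0.5]
width: 0.345
```

```bash
cat >> h.py <<'E'
YAW=-0.097; CH=np.array([587.,-49.,0]); 
def c2w(p): c,s=np.cos(YAW),np.sin(YAW); return CH+np.array([c*p[0]-s*p[1],s*p[0]+c*p[1],p[2]])
def need(target_mm,yang=None,tilt=None):
    """target TCP (mm), tool-y angle deg with tool down (mod 180); prints slide/twist total"""
    st=sensors.observe(); R=Ro.from_rotvec(st['tcp_rot']); d=np.array(target_mm)-np.array(st['tool_pos'])*1000
    out=[]
    if yang is not None:
        for a in (yang,yang+180):
            b=np.radians((a+90)/2); T=Ro.from_rotvec(np.pi*np.array([np.cos(b),np.sin(b),0]))
            if tilt is not None: T=Ro.from_rotvec(tilt)*T
            out.append((T*R.inv()).as_rotvec())
        tw=min(out,key=lambda x:np.linalg.norm(x))
    else: tw=np.zeros(3)
    print('t',round(float(st['time_s']),2),'slide',d.round(1),'twist',tw.round(3),'q',np.round(st['q'],2),'w',round(float(st['width'])*85,1),'F',np.round(st['ft_force'],1)); return d,tw
E
python3 - <<'E'
from h import *
h=c2w([-153,0,80]); print(h); need([h[0]-2,h[1],400],np.degrees(YAW))
s=snap('wrist'); save(s,'w1.npz'); cv2.imwrite('pics/w1.png',s['im']); 
for p in ([-153,0,80],[-153,50,80],[-153,-50,80],[-117,120,85.5],[-117,-120,85.5]): print(p,proj(s,c2w(p)/1000).round(0))
E
```

```text
[434.7192243  -34.18226222  80.        ]
t 1.1 slide [45.2 65.2 -1.5] twist [-0.001 -0.003  0.144] q [-0.46  0.05 -0.32  1.2  -0.    1.36] w 29.3 F [ 1.1 -1.6  0.5]
[-153, 0, 80] [[351. 109.]]
[-153, 50, 80] [[344.  50.]]
[-153, -50, 80] [[357. 163.]]
[-117, 120, 85.5] [[380. -54.]]
[-117, -120, 85.5] [[401. 227.]]
```

View pics/w1.png

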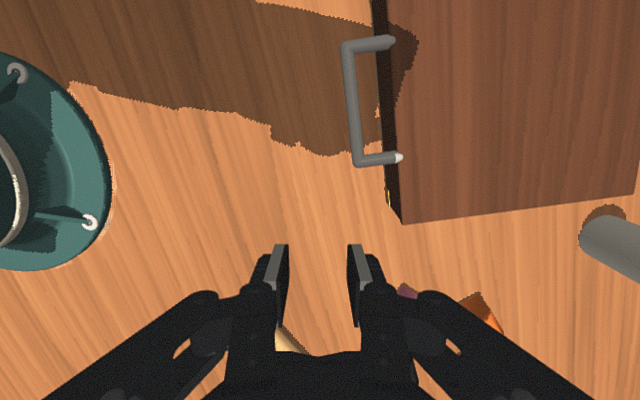

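Handle bar spans (349,47) to (359,162), about 2 mm +x and +y of my model, so I'm correcting the chest centre to (589,-47.5).

Request:
step_arm --plan '[{"twist": [0, 0, 0.075], "slide": [24, 34, 0], "hand": -0.3}, {"twist": [0, 0, 0.07], "slide": [24, 33, 0], "hand": -0.3}, {"twist": [0, 0, 0], "slide": [0, 0, -40], "hand": -0.3}, {"twist": [0, 0, 0], "slide": [0, 0, -40], "hand": -0.3}, {"twist": [0, 0, 0], "slide": [0, 0, -30], "hand": -0.3}]'

```text
time_s: 1.65
tool_pos: [0.4412, -0.0212, 0.2911]
tcp_rot: [2.297, 2.14, 0.007]
ft_force: [0.3, 0.1, -0.7]
width: 0.35
```

```bash
sed -i 's/CH=np.array(\[587.,-49.,0\])/CH=np.array([589.,-47.5,0])/' h.py; python3 - <<'E'
from h import *
h=c2w([-153,0,80]); print(h); need([h[0]-2,h[1],237],np.degrees(YAW))
E
```

```text
[436.7192243  -32.68226222  80.        ]
t 1.65 slide [ -6.5 -11.4 -54.1] twist [-0.001  0.005 -0.026] q [-0.23  0.19 -0.47  0.9   0.    1.41] w 29.7 F [ 0.3  0.1 -0.7]
```

Request:
step_arm --plan '[{"twist": [0, 0, -0.026], "slide": [-6, -11, -5], "hand": -0.3}, {"twist": [0, 0, 0], "slide": [0, 0, 0], "hand": -0.3}, {"twist": [0, 0, 0], "slide": [0, 0, -15], "hand": -0.3}, {"twist": [0, 0, 0], "slide": [0, 0, -10], "hand": -0.3}, {"twist": [0, 0, 0], "slide": [0, 0, 0], "hand": -0.3}]'

```text
time_s: 2.15
tool_pos: [0.4344, -0.034, 0.2607]
tcp_rot: [2.33, 2.106, 0.005]
ft_force: [0.0, 0.3, 0.0]
width: 0.351
```

```bash
python3 - <<'E'
from h import *
h=c2w([-153,0,80]); need([h[0]-2,h[1],237],np.degrees(YAW))
s=snap('wrist'); P,u,v=cloud(s)
# bar: points z in .07-.1, local chest frame
c,sn=np.cos(YAW),np.sin(YAW); q=(P*1000-CH); x=c*q[:,0]+sn*q[:,1]; y=-sn*q[:,0]+c*q[:,1]
m=(abs(y)<30)&(x>-175)&(x<-135)&(q[:,2]>72)&(q[:,2]<100)
print(m.sum(), np.percentile(x[m],[2,50,98]),np.percentile(q[m,2],[5,95]), s['d'][s['d']>0].min())
m=(abs(y)<100)&(x>-150)&(q[:,2]>78)&(q[:,2]<90); print(np.percentile(x[m],[.5,2,5]))
E
```

```text
t 2.15 slide [  0.3   1.3 -23.7] twist [-0.002  0.003  0.004] q [-0.27  0.21 -0.54  0.82  0.    1.41] w 29.8 F [0.  0.3 0. ]
2604 [-171.45625899 -153.6556916  -138.44953127] [82.57259964 96.6578164 ] 0.060133025
[-148.90152978 -139.57951334 -116.91689472]
```

Request:
step_arm --plan '[{"twist": [0, 0, 0], "slide": [0, 1, -12], "hand": -0.3}, {"twist": [0, 0, 0], "slide": [0, 0, -10], "hand": -0.3}, {"twist": [0, 0, 0], "slide": [0, 0, -2], "hand": -0.3}, {"twist": [0, 0, 0], "slide": [0, 0, 0], "hand": -1}, {"twist": [0, 0, 0], "slide": [0, 0, 0], "hand": -1}]' --force 40

```text
time_s: 2.7
tool_pos: [0.4347, -0.0333, 0.2394]
tcp_rot: [2.329, 2.105, 0.006]
ft_force: [-9.4, -0.5, 2.3]
width: 0.122
```

Request:
step_arm --plan '[{"twist": [0, 0, 0], "slide": [0, 0, 0], "hand": -1}, {"twist": [0, 0, 0], "slide": [0, 0, 0], "hand": -1}, {"twist": [0, 0, 0], "slide": [0, 0, 0], "hand": -1}, {"twist": [0, 0, 0], "slide": [0, 0, 0], "hand": -1}, {"twist": [0, 0, 0], "slide": [0, 0, 0], "hand": -1}]'

```text
time_s: 3.2
tool_pos: [0.4346, -0.0333, 0.24]
tcp_rot: [2.329, 2.105, 0.006]
ft_force: [0.2, -0.3, -4.8]
width: 0.122
```

```bash
cat >> h.py <<'E'
def barpos(lid): 
    f=lid+.0187; return c2w([115-268*np.cos(f),0,75.5+268*np.sin(f)])
def lidest(off=157.5):
    st=sensors.observe(); g=np.array(st['tool_pos'])*1000+Ro.from_rotvec(st['tcp_rot']).apply([0,0,off]); d=g-c2w([115,0,75.5])
    c,s=np.cos(YAW),np.sin(YAW); x=c*d[0]+s*d[1]; y=-s*d[0]+c*d[1]; return np.arctan2(d[2],-x)-.0187, np.hypot(x,d[2]), y, g
def arc(lid1,n,tilt1,off=157.5):
    """rows to lid1 with final forward tilt tilt1 rad, from the present pose"""
    l0,r,y,g=lidest(off); st=sensors.observe(); R=Ro.from_rotvec(st['tcp_rot'])
    z=R.apply([0,0,1]); c,s=np.cos(YAW),np.sin(YAW); t0=np.arctan2(c*z[0]+s*z[1],-z[2])
    print('lid',round(l0,3),'r',round(r,1),'y',round(y,1),'tilt',round(t0,3),'t',st['time_s'],'w',round(st['width'],3),'F',np.round(st['ft_force'],1),'q',np.round(st['q'],2))
    prev=np.array(st['tool_pos'])*1000
    ax=np.array([-s,c,0])
    for i in range(1,n+1):
        l=l0+(lid1-l0)*i/n; t=t0+(tilt1-t0)*i/n
        tp=barpos(l)+c2w([0,y,0])-c2w([0,0,0])-Ro.from_rotvec(-(t-t0)*ax).apply(R.apply([0,0,off]))
        print((tp-prev).round(0),(-(tilt1-t0)/n*ax).round(3)); prev=tp
E
python3 -c "
from h import *
arc(1.55,15,.5)"
```

```text
lid 0.007 r 269.4 y -0.7 tilt 0.004 t 3.2 w 0.122 F [ 0.2 -0.3 -4.8] q [-0.26  0.24 -0.58  0.75  0.    1.41]
[-2.  0. 27.] [-0.003 -0.033 -0.   ]
[-0.  0. 27.] [-0.003 -0.033 -0.   ]
[ 3. -0. 26.] [-0.003 -0.033 -0.   ]
[ 5. -1. 25.] [-0.003 -0.033 -0.   ]
[ 8. -1. 24.] [-0.003 -0.033 -0.   ]
[10. -1. 22.] [-0.003 -0.033 -0.   ]
[12. -1. 20.] [-0.003 -0.033 -0.   ]
[15. -1. 18.] [-0.003 -0.033 -0.   ]
[17. -2. 16.] [-0.003 -0.033 -0.   ]
[18. -2. 13.] [-0.003 -0.033 -0.   ]
[20. -2. 11.] [-0.003 -0.033 -0.   ]
[21. -2.  8.] [-0.003 -0.033 -0.   ]
[22. -2.  5.] [-0.003 -0.033 -0.   ]
[22. -2.  2.] [-0.003 -0.033 -0.   ]
[23. -2. -1.] [-0.003 -0.033 -0.   ]
```

Request:
step_arm --plan '[{"twist": [-0.003, -0.033, 0], "slide": [-1, 0, 27], "hand": -1}, {"twist": [-0.003, -0.033, 0], "slide": [0, 0, 27], "hand": -1}, {"twist": [-0.003, -0.033, 0], "slide": [3, 0, 26], "hand": -1}, {"twist": [-0.003, -0.033, 0], "slide": [5, -1, 25], "hand": -1}, {"twist": [-0.003, -0.033, 0], "slide": [8, -1, 20], "hand": -1}]' --force 60

```text
time_s: 3.7
tool_pos: [0.4434, -0.0343, 0.3643]
tcp_rot: [2.245, 2.028, 0.158]
ft_force: [-22.6, -0.0, 5.1]
width: 0.113
```

```bash
python3 -c "
from h import *
arc(1.55,11,.5)"
```

```text
lid 0.493 r 272.0 y -0.7 tilt 0.153 t 3.7 w 0.113 F [-22.6  -0.    5.1] q [-0.27  0.08 -0.4   0.94  0.03  1.41]
[12. -1. 19.] [-0.003 -0.031 -0.   ]
[11. -1. 19.] [-0.003 -0.031 -0.   ]
[13. -1. 18.] [-0.003 -0.031 -0.   ]
[14. -1. 16.] [-0.003 -0.031 -0.   ]
[16. -2. 14.] [-0.003 -0.031 -0.   ]
[17. -2. 11.] [-0.003 -0.031 -0.   ]
[19. -2.  9.] [-0.003 -0.031 -0.   ]
[20. -2.  7.] [-0.003 -0.031 -0.   ]
[20. -2.  4.] [-0.003 -0.031 -0.   ]
[21. -2.  2.] [-0.003 -0.031 -0.   ]
[21. -2. -1.] [-0.003 -0.031 -0.   ]
```

Request:
step_arm --plan '[{"twist": [-0.003, -0.031, 0], "slide": [6, -1, 20], "hand": -1}, {"twist": [-0.003, -0.031, 0], "slide": [10, -1, 20], "hand": -1}, {"twist": [-0.003, -0.031, 0], "slide": [12, -1, 18], "hand": -1}, {"twist": [-0.003, -0.031, 0], "slide": [14, -1, 16], "hand": -1}, {"twist": [-0.003, -0.031, 0], "slide": [15, -2, 14], "hand": -1}]'

```text
time_s: 4.2
tool_pos: [0.5014, -0.0403, 0.4557]
tcp_rot: [2.147, 1.94, 0.312]
ft_force: [4.8, 3.9, -13.2]
width: 0.107
```

```bash
python3 -c "
from h import *
arc(1.55,6,.5)"
```

```text
lid 0.963 r 277.2 y -1.0 tilt 0.315 t 4.2 w 0.107 F [  4.8   3.9 -13.2] q [-0.25  0.08 -0.17  1.    0.05  1.43]
[23. -2.  4.] [-0.003 -0.031 -0.   ]
[19. -2. 10.] [-0.003 -0.031 -0.   ]
[20. -2.  7.] [-0.003 -0.031 -0.   ]
[21. -2.  4.] [-0.003 -0.031 -0.   ]
[21. -2.  2.] [-0.003 -0.031 -0.   ]
[22. -2. -1.] [-0.003 -0.031 -0.   ]
```

Request:
step_arm --plan '[{"twist": [-0.003, -0.031, 0], "slide": [20, -2, 2], "hand": -1}, {"twist": [-0.003, -0.031, 0], "slide": [19, -2, 8], "hand": -1}, {"twist": [-0.003, -0.031, 0], "slide": [20, -2, 6], "hand": -1}, {"twist": [-0.003, -0.031, 0], "slide": [19, -2, 4], "hand": -1}, {"twist": [-0.003, -0.031, 0], "slide": [10, -1, 1], "hand": -1}]'

```text
time_s: 4.7
tool_pos: [0.5918, -0.0501, 0.4835]
tcp_rot: [2.039, 1.839, 0.453]
ft_force: [1.3, 0.7, -12.9]
width: 0.107
```

```bash
python3 -c "
from h import *
arc(1.55,3,.5)
s=snap('scene');save(s,'s2.npz');cv2.imwrite('pics/s2.png',cv2.resize(s['im'][90:340,200:480],(784,700))[:600])"
```

```text
lid 1.409 r 271.3 y -2.8 tilt 0.484 t 4.7 w 0.107 F [  1.3   0.7 -12.9] q [-0.23  0.17 -0.04  0.88  0.06  1.46]
[12. -1. -2.] [-0.001 -0.005 -0.   ]
[12. -1.  1.] [-0.001 -0.005 -0.   ]
[12. -1. -0.] [-0.001 -0.005 -0.   ]
```

View pics/s2.png

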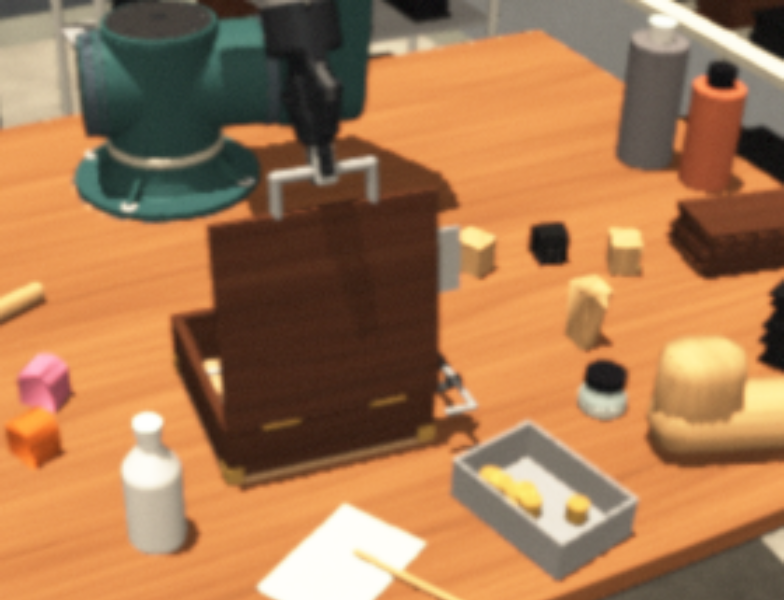

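Lid near upright with the handle held at the fingertips. I'll push it on past 1.5.

Request:
step_arm --plan '[{"twist": [0, 0, 0], "slide": [12, -1, -3], "hand": -1}, {"twist": [0, 0, 0], "slide": [12, -1, 0], "hand": -1}, {"twist": [0, 0, 0], "slide": [12, -1, -1], "hand": -1}, {"twist": [0, 0, 0], "slide": [2, 0, 0], "hand": -1}, {"twist": [0, 0, 0], "slide": [0, 0, 0], "hand": -1}]'

```text
time_s: 5.25
tool_pos: [0.6327, -0.0536, 0.4843]
tcp_rot: [2.031, 1.832, 0.461]
ft_force: [-2.6, -0.1, 3.4]
width: 0.112
```

```bash
python3 -c "
from h import *
arc(1.55,1,.5)
s=snap('top');save(s,'t2.npz')
P,u,v=cloud(s);c,sn=np.cos(YAW),np.sin(YAW); q=(P*1000-CH); x=c*q[:,0]+sn*q[:,1]; y=-sn*q[:,0]+c*q[:,1]
m=(abs(y)<115)&(q[:,2]>110)&(q[:,2]<400)&(x>30)&(abs(y)>60)
for lo in range(120,340,30):
    k=m&(q[:,2]>lo)&(q[:,2]<lo+30); print(lo,k.sum(),np.median(x[k]) if k.any() else None)
"
```

```text
lid 1.567 r 270.3 y -2.6 tilt 0.496 t 5.25 w 0.112 F [-2.6 -0.1  3.4] q [-0.22  0.24  0.05  0.89  0.05  1.46]
[-5.  0. -3.] [-0.    -0.004 -0.   ]
120 41 115.27817062782377
150 48 115.40239677788912
180 56 115.32595073808156
210 61 115.79381475449614
240 76 115.84948580972362
270 85 116.0298708238959
300 135 120.65518797321282
330 0 None
```

Request:
step_arm --plan '[{"twist": [0, 0, 0], "slide": [0, 0, 0], "hand": -0.3}, {"twist": [0, 0, 0], "slide": [0, 0, 0], "hand": -0.3}, {"twist": [0, 0, 0], "slide": [0, 0, 0], "hand": -0.3}, {"twist": [0, 0, 0], "slide": [-10, 1, 18], "hand": -0.3}, {"twist": [0, 0, 0], "slide": [-20, 2, 35], "hand": -0.3}]'

```text
time_s: 5.8
tool_pos: [0.6021, -0.0504, 0.5324]
tcp_rot: [2.038, 1.839, 0.454]
ft_force: [0.2, 0.2, 0.3]
width: 0.351
```

```bash
python3 -c "
from h import *
g=c2w([40,155,55.5]); print(g); need([g[0],g[1],420],np.degrees(YAW)+90)
"
```

```text
[643.82340121 102.8974557   55.5       ]
t 5.8 slide [  41.7  153.3 -112.4] twist [ 0.417  0.34  -1.531] q [-0.23  0.19  0.12  1.02  0.06  1.46] w 29.8 F [0.2 0.2 0.3]
```

Request:
step_arm --plan '[{"twist": [0.012, 0.124, 0], "slide": [-5, 38, 0], "hand": -0.3}, {"twist": [0.012, 0.124, 0], "slide": [-5, 38, 0], "hand": -0.3}, {"twist": [0.012, 0.124, 0], "slide": [0, 38, 0], "hand": -0.3}, {"twist": [0.012, 0.124, 0], "slide": [0, 30, -10], "hand": -0.3}, {"twist": [0, 0, 0.14], "slide": [10, 0, -20], "hand": -0.3}]'

```text
time_s: 6.3
tool_pos: [0.5962, 0.0978, 0.5112]
tcp_rot: [-2.176, -2.253, 0.032]
ft_force: [2.1, -0.2, 0.6]
width: 0.349
```

Request:
step_arm --plan '[{"twist": [0, 0, 0.14], "slide": [5, 0, -20], "hand": -0.3}, {"twist": [0, 0, 0.14], "slide": [5, 0, -20], "hand": -0.3}, {"twist": [0, 0, 0.14], "slide": [5, 0, -10], "hand": -0.3}, {"twist": [0, 0, 0.14], "slide": [5, 0, -10], "hand": -0.3}, {"twist": [0, 0, 0.14], "slide": [5, 0, -10], "hand": -0.3}]'

```text
time_s: 6.8
tool_pos: [0.6228, 0.0999, 0.4355]
tcp_rot: [-1.226, -2.887, 0.04]
ft_force: [-0.1, -0.2, 1.0]
width: 0.354
```

```bash
python3 -c "
from h import *
g=c2w([40,155,55.5]); print(g); need([g[0],g[1],380],np.degrees(YAW)+90)
"
```

```text
[643.82340121 102.8974557   55.5       ]
t 6.8 slide [ 21.    3.  -55.5] twist [ 0.026 -0.006  0.706] q [ 0.03  0.46  0.33  1.46 -0.02  0.84] w 30.1 F [-0.1 -0.2  1. ]
```

Good (q6 falls as planned). I'll finish the rotation, then take a wrist picture.

Request:
step_arm --plan '[{"twist": [0.005, 0, 0.14], "slide": [4, 1, -10], "hand": -0.3}, {"twist": [0.005, 0, 0.14], "slide": [4, 1, -10], "hand": -0.3}, {"twist": [0.005, 0, 0.14], "slide": [4, 0, -10], "hand": -0.3}, {"twist": [0.005, 0, 0.14], "slide": [4, 0, -10], "hand": -0.3}, {"twist": [0.005, 0, 0.1], "slide": [2, 0, -5], "hand": -0.3}]'

```text
time_s: 7.3
tool_pos: [0.6413, 0.102, 0.387]
tcp_rot: [-0.177, -3.129, 0.004]
ft_force: [-0.5, -0.2, 0.3]
width: 0.352
```

Request:
step_arm --plan '[{"twist": [0, 0, 0], "slide": [0, 0, -10], "hand": -0.3}, {"twist": [0, 0, 0], "slide": [0, 0, -10], "hand": -0.3}, {"twist": [0, 0, 0], "slide": [0, 0, -10], "hand": -0.3}, {"twist": [0, 0, 0], "slide": [0, 0, 0], "hand": -0.3}, {"twist": [0, 0, 0], "slide": [0, 0, 0], "hand": -0.3}]'

```text
time_s: 7.8
tool_pos: [0.6408, 0.102, 0.3533]
tcp_rot: [-0.187, -3.126, 0.005]
ft_force: [-0.3, -0.6, 0.9]
width: 0.352
```

```bash
python3 -c "
from h import *
g=c2w([40,155,55.5]); need([g[0],g[1],212],np.degrees(YAW)+90)
s=snap('wrist');save(s,'w3.npz');cv2.imwrite('pics/w3.png',s['im'])
for p in ([15,155,59.5],[65,155,59.5],[-90,155,59.5],[-115,120,75],[-115,-120,75]): print(p,proj(s,c2w(p)/1000).round(0))
"
```

```text
t 7.8 slide [   3.     0.9 -141.3] twist [ 0.002 -0.01   0.023] q [ 0.03  0.5   0.19  1.27 -0.    0.15] w 29.9 F [-0.3 -0.6  0.9]
[15, 155, 59.5] [[318. 173.]]
[65, 155, 59.5] [[319. 226.]]
[-90, 155, 59.5] [[315.  40.]]
[-115, 120, 75] [[265.  -1.]]
[-115, -120, 75] [[-56.  14.]]
```

View pics/w3.png

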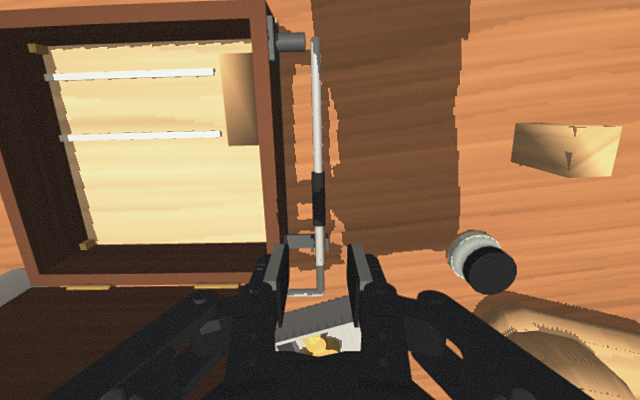

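Sleeve at (318,173)-(319,226) is exactly where predicted. Rails and ramp are visible too. Descending.

Request:
step_arm --plan '[{"twist": [0, -0.01, 0.023], "slide": [3, 1, -35], "hand": -0.3}, {"twist": [0, 0, 0], "slide": [0, 0, -35], "hand": -0.3}, {"twist": [0, 0, 0], "slide": [0, 0, -25], "hand": -0.3}, {"twist": [0, 0, 0], "slide": [0, 0, -10], "hand": -0.3}, {"twist": [0, 0, 0], "slide": [0, 0, 0], "hand": -0.3}]'

```text
time_s: 8.35
tool_pos: [0.6444, 0.1031, 0.2486]
tcp_rot: [0.153, 3.131, -0.003]
ft_force: [0.2, -0.2, 0.7]
width: 0.348
```

```bash
python3 -c "
from h import *
g=c2w([40,155,55.5]); need([g[0],g[1],212],np.degrees(YAW)+90)
"
```

```text
t 8.35 slide [ -0.6  -0.2 -36.6] twist [0.002 0.007 0.001] q [ 0.03  0.55 -0.01  1.   -0.    0.13] w 29.6 F [ 0.2 -0.2  0.7]
```

Request:
step_arm --plan '[{"twist": [0, 0, 0], "slide": [0, 0, -22], "hand": -0.3}, {"twist": [0, 0, 0], "slide": [0, 0, -12], "hand": -0.3}, {"twist": [0, 0, 0], "slide": [0, 0, -2], "hand": -0.3}, {"twist": [0, 0, 0], "slide": [0, 0, 0], "hand": -1}, {"twist": [0, 0, 0], "slide": [0, 0, 0], "hand": -1}]' --force 40

```text
time_s: 8.85
tool_pos: [0.6461, 0.1021, 0.2174]
tcp_rot: [0.156, 3.124, -0.008]
ft_force: [-3.8, -10.3, -2.3]
width: 0.123
```

```bash
cat >> h.py <<'E'
def rodest(off=157):
    st=sensors.observe(); g=np.array(st['tool_pos'])*1000+Ro.from_rotvec(st['tcp_rot']).apply([0,0,off]); d=g-c2w([-90,155,55.5]); c,s=np.cos(YAW),np.sin(YAW)
    x=c*d[0]+s*d[1]; return np.arctan2(d[2],x),np.hypot(x,d[2]),-s*d[0]+c*d[1]
def rodarc(dang,n):
    st=sensors.observe(); print('rod',np.round(rodest(),3),'t',st['time_s'],'w',st['width'],'F',np.round(st['ft_force'],1),np.round(st['torque'],2),'q',np.round(st['q'],2))
    P=c2w([-90,155,55.5]); ax=np.array([-np.sin(YAW),np.cos(YAW),0]); d=np.array(st['tool_pos'])*1000-P; pv=d
    for i in range(1,n+1):
        e=Ro.from_rotvec(-dang*i/n*ax).apply(d); print((e-pv).round(0),(-dang/n*ax).round(3)); pv=e
E
python3 -c "
from h import *
rodarc(.8,10)
"
```

```text
rod [ 3.60000e-02  1.34644e+02 -1.29200e+00] t 8.85 w 0.12333349724797321 F [ -3.8 -10.3  -2.3] [-1.95  0.71 -0.01] q [ 0.03  0.58 -0.05  0.92 -0.01  0.13]
[-13.   1.  10.] [-0.008 -0.08  -0.   ]
[-14.   1.   9.] [-0.008 -0.08  -0.   ]
[-15.   1.   8.] [-0.008 -0.08  -0.   ]
[-15.   1.   7.] [-0.008 -0.08  -0.   ]
[-16.   2.   5.] [-0.008 -0.08  -0.   ]
[-16.   2.   4.] [-0.008 -0.08  -0.   ]
[-16.   2.   3.] [-0.008 -0.08  -0.   ]
[-17.   2.   1.] [-0.008 -0.08  -0.   ]
[-17.   2.   0.] [-0.008 -0.08  -0.   ]
[-17.   2.  -1.] [-0.008 -0.08  -0.   ]
```

Request:
step_arm --plan '[{"twist": [0, 0, 0], "slide": [0, 0, 0], "hand": -1}, {"twist": [-0.008, -0.08, 0], "slide": [-13, 1, 10], "hand": -1}, {"twist": [-0.008, -0.08, 0], "slide": [-14, 1, 9], "hand": -1}, {"twist": [-0.008, -0.08, 0], "slide": [-15, 1, 8], "hand": -1}, {"twist": [-0.008, -0.08, 0], "slide": [-15, 1, 7], "hand": -1}]'

```text
time_s: 9.35
tool_pos: [0.5872, 0.1069, 0.2531]
tcp_rot: [0.14, 2.8, -0.024]
ft_force: [-4.2, 3.8, -4.9]
width: 0.122
```

```bash
python3 -c "
from h import *
rodarc(.803-rodest()[0],6)
"
```

```text
rod [  0.376 134.838  -1.727] t 9.35 w 0.12192337884178374 F [-4.2  3.8 -4.9] [0.79 1.46 0.23] q [ 0.05  0.36 -0.39  0.49 -0.05  0.14]
[-14.   1.   5.] [-0.007 -0.071 -0.   ]
[-14.   1.   4.] [-0.007 -0.071 -0.   ]
[-15.   1.   3.] [-0.007 -0.071 -0.   ]
[-15.   1.   2.] [-0.007 -0.071 -0.   ]
[-15.   1.   1.] [-0.007 -0.071 -0.   ]
[-15.   1.  -1.] [-0.007 -0.071 -0.   ]
```

Request:
step_arm --plan '[{"twist": [-0.007, -0.071, 0], "slide": [-14, 1, 5], "hand": -1}, {"twist": [-0.007, -0.071, 0], "slide": [-14, 1, 4], "hand": -1}, {"twist": [-0.007, -0.071, 0], "slide": [-15, 1, 3], "hand": -1}, {"twist": [-0.007, -0.071, 0], "slide": [-15, 1, 2], "hand": -1}, {"twist": [-0.007, -0.071, 0], "slide": [-15, 1, 1], "hand": -1}]'

```text
time_s: 9.85
tool_pos: [0.5077, 0.1136, 0.2711]
tcp_rot: [0.117, 2.433, -0.037]
ft_force: [-2.3, 4.3, -8.1]
width: 0.119
```

```bash
python3 -c "
from h import *
rodarc(.82-rodest()[0],2)
"
```

```text
rod [  0.79  135.415  -1.784] t 9.85 w 0.1185725050325742 F [-2.3  4.3 -8.1] [0.8  1.7  0.52] q [ 0.09  0.17 -0.78 -0.07 -0.12  0.14]
[-3.  0. -0.] [-0.001 -0.015 -0.   ]
[-3.  0. -0.] [-0.001 -0.015 -0.   ]
```

Request:
step_arm --plan '[{"twist": [-0.002, -0.02, 0], "slide": [-4, 0, 2], "hand": -1}, {"twist": [-0.001, -0.015, 0], "slide": [-3, 0, 2], "hand": -1}, {"twist": [0, 0, 0], "slide": [0, 0, 0], "hand": -0.3}, {"twist": [0, 0, 0], "slide": [0, 0, 0], "hand": -0.3}, {"twist": [0, 0, 0], "slide": [-15, 1, 15], "hand": -0.3}]'

```text
time_s: 10.35
tool_pos: [0.4827, 0.1154, 0.2903]
tcp_rot: [0.113, 2.399, -0.036]
ft_force: [-0.1, -0.0, 0.4]
width: 0.35
```

Request:
step_arm --plan '[{"twist": [0, 0, 0], "slide": [-25, 2, 25], "hand": -0.3}, {"twist": [0, 0, 0], "slide": [-25, 2, 25], "hand": -0.3}, {"twist": [0, 0, 0], "slide": [-25, 2, 25], "hand": -0.3}, {"twist": [0, 0, 0], "slide": [0, 0, 30], "hand": -0.3}, {"twist": [0, 0, 0], "slide": [0, 0, 0], "hand": -0.3}]'

```text
time_s: 10.85
tool_pos: [0.4052, 0.1214, 0.4047]
tcp_rot: [0.114, 2.391, -0.034]
ft_force: [0.3, 0.2, 0.5]
width: 0.349
```

```bash
python3 -c "
from h import *
need([0,0,0])
s=snap('wrist');save(s,'w4.npz');cv2.imwrite('pics/w4.png',s['im'])
a=.803
for p in ([-90+228*np.cos(a),155,55.5+228*np.sin(a)],[-90+228*np.cos(a),125,55.5+228*np.sin(a)],[-90+130*np.cos(a),155,55.5+130*np.sin(a)]): print(p,proj(s,c2w(p)/1000).round(0))
"
```

```text
t 10.85 slide [-405.2 -121.4 -404.7] twist [0. 0. 0.] q [ 0.14 -0.16 -0.69  0.3  -0.15  0.18] w 29.7 F [0.3 0.2 0.5]
[np.float64(68.35774408043778), 155, np.float64(219.53299939266665)] [[319. 253.]]
[np.float64(68.35774408043778), 125, np.float64(219.53299939266665)] [[290. 253.]]
[np.float64(0.29169618621452287), 155, np.float64(149.02758737301167)] [[318. 158.]]
```

View pics/w4.png

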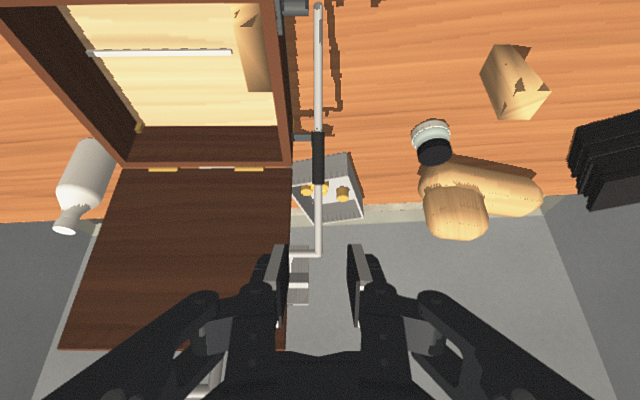

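Rod stands at its stop, with corner at (319,253) exactly as modelled for 0.803. Now I'll regrip the handle.

```bash
cat >> h.py <<'E'
AX=np.array([-np.sin(YAW),np.cos(YAW),0]); CX=np.array([np.cos(YAW),np.sin(YAW),0])
def tz(t): return np.sin(t)*CX+np.array([0,0,-np.cos(t)])
E
python3 -c "
from h import *
b=barpos(1.56)
print(b)
need(b-217*tz(.5),np.degrees(YAW),-.5*AX)
"
```

```text
[705.56761185 -58.84265503 343.49162932]
t 10.9 slide [ 197.2 -170.1  131.4] twist [ 0.927  0.11  -1.282] q [ 0.14 -0.16 -0.7   0.3  -0.15  0.18] w 29.8 F [-0.5  0.8 -0.9]
```

Request:
step_arm --plan '[{"twist": [0.084, 0.01, -0.117], "slide": [0, -15, 40], "hand": -0.3}, {"twist": [0.084, 0.01, -0.117], "slide": [0, -15, 40], "hand": -0.3}, {"twist": [0.084, 0.01, -0.117], "slide": [0, -20, 40], "hand": -0.3}, {"twist": [0.084, 0.01, -0.117], "slide": [0, -20, 10], "hand": -0.3}, {"twist": [0.084, 0.01, -0.117], "slide": [0, -20, 0], "hand": -0.3}]'

```text
time_s: 11.4
tool_pos: [0.4033, 0.0295, 0.5338]
tcp_rot: [1.038, 2.302, 0.207]
ft_force: [-0.0, 0.8, -0.6]
width: 0.348
```

Request:
step_arm --plan '[{"twist": [0.084, 0.01, -0.117], "slide": [10, -20, 0], "hand": -0.3}, {"twist": [0.084, 0.01, -0.117], "slide": [20, -20, 0], "hand": -0.3}, {"twist": [0.084, 0.01, -0.117], "slide": [20, -20, 0], "hand": -0.3}, {"twist": [0.084, 0.01, -0.117], "slide": [20, -10, 0], "hand": -0.3}, {"twist": [0.084, 0.01, -0.117], "slide": [20, 0, 0], "hand": -0.3}]'

```text
time_s: 11.9
tool_pos: [0.4964, -0.0469, 0.5323]
tcp_rot: [1.926, 1.905, 0.44]
ft_force: [0.2, -0.6, 0.2]
width: 0.354
```

```bash
python3 -c "
from h import *
b=barpos(1.56)
need(b-217*tz(.5),np.degrees(YAW),-.5*AX)
"
```

```text
t 11.9 slide [105.6  -1.8   1.6] twist [ 0.053  0.004 -0.073] q [-0.28 -0.01 -0.11  0.96  0.08  1.33] w 30.1 F [ 0.2 -0.6  0.2]
```

Request:
step_arm --plan '[{"twist": [0.053, 0.004, -0.073], "slide": [35, -2, 1], "hand": -0.3}, {"twist": [0, 0, 0], "slide": [35, 0, 0], "hand": -0.3}, {"twist": [0, 0, 0], "slide": [24, 0, 0], "hand": -0.3}, {"twist": [0, 0, 0], "slide": [0, 0, 0], "hand": -0.3}, {"twist": [0, 0, 0], "slide": [0, 0, 0], "hand": -0.3}]'

```text
time_s: 12.4
tool_pos: [0.5988, -0.0516, 0.527]
tcp_rot: [2.043, 1.829, 0.467]
ft_force: [-0.0, -0.1, -0.2]
width: 0.349
```

```bash
python3 -c "
from h import *
b=barpos(1.56)
d,tw=need(b-217*tz(.5),np.degrees(YAW),-.5*AX)
s=snap('wrist');save(s,'w5.npz')
print(proj(s,[b/1000]),proj(s,[barpos(1.5)/1000]))
P,u,v=cloud(s); q=(P*1000-CH); c,sn=np.cos(YAW),np.sin(YAW); x=c*q[:,0]+sn*q[:,1]; y=-sn*q[:,0]+c*q[:,1]
m=(abs(y)<46)&(q[:,2]>330)&(q[:,2]<365)&(x>90)&(x<150); print(m.sum(),np.percentile(x[m],[2,50,98]),np.percentile(q[m,2],[2,50,98]))
cv2.imwrite('pics/w5.png',s['im'])
"
```

```text
t 12.4 slide [3.2 2.8 6.9] twist [-0.008 -0.007  0.011] q [-0.23  0.18  0.09  0.99  0.07  1.46] w 29.6 F [-0.  -0.1 -0.2]
[[328.26458784 227.54204508]] [[305.38727873 232.35666631]]
2566 [114.80362983 117.96701342 125.03217256] [341.31233614 348.34866789 350.24423729]
```

View pics/w5.png

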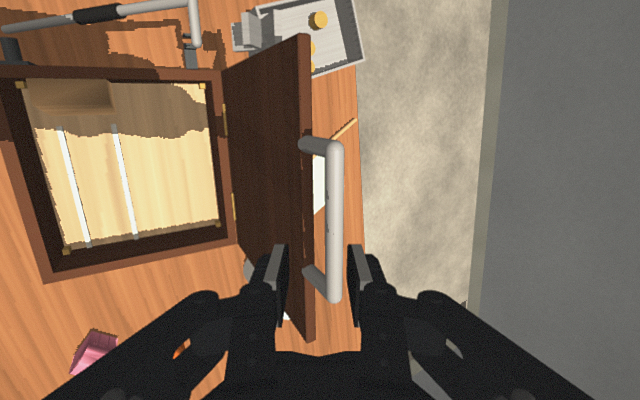

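Request:
step_arm --plan '[{"twist": [0, 0, 0.01], "slide": [8, 1, -2], "hand": -0.3}, {"twist": [0, 0, 0], "slide": [9, 0, -16], "hand": -0.3}, {"twist": [0, 0, 0], "slide": [9, 0, -15], "hand": -0.3}, {"twist": [0, 0, 0], "slide": [4, 0, -7], "hand": -0.3}, {"twist": [0, 0, 0], "slide": [0, 0, 0], "hand": -0.3}]'

```text
time_s: 12.95
tool_pos: [0.6278, -0.0504, 0.4871]
tcp_rot: [2.031, 1.84, 0.472]
ft_force: [-0.4, 1.0, 0.1]
width: 0.35
```

```bash
python3 -c "
from h import *
need(barpos(1.57)-159*tz(.5),np.degrees(YAW),-.5*AX)
"
```

```text
t 12.95 slide [ 4.6 -1.3 -4.1] twist [-0.007 -0.005 -0.   ] q [-0.22  0.23  0.05  0.9   0.06  1.46] w 29.7 F [-0.4  1.   0.1]
```

Request:
step_arm --plan '[{"twist": [0, 0, 0], "slide": [4, 0, -5], "hand": -0.3}, {"twist": [0, 0, 0], "slide": [0, 0, 0], "hand": -1}, {"twist": [0, 0, 0], "slide": [0, 0, 0], "hand": -1}, {"twist": [0, 0, 0], "slide": [0, 0, 0], "hand": -1}, {"twist": [0, 0, 0], "slide": [0, 0, 0], "hand": -1}]' --force 60

```text
time_s: 13.45
tool_pos: [0.6311, -0.0503, 0.4836]
tcp_rot: [2.03, 1.84, 0.473]
ft_force: [1.0, -0.3, -2.8]
width: 0.116
```

```bash
python3 -c "
from h import *
arc(1.34,5,.4)
"
```

```text
lid 1.56 r 269.7 y 2.1 tilt 0.496 t 13.45 w 0.116 F [ 1.  -0.3 -2.8] q [-0.22  0.24  0.05  0.89  0.06  1.47]
[-9.  1. -0.] [0.002 0.019 0.   ]
[-9.  1.  1.] [0.002 0.019 0.   ]
[-9.  1.  0.] [0.002 0.019 0.   ]
[-9.  1. -0.] [0.002 0.019 0.   ]
[-9.  1. -1.] [0.002 0.019 0.   ]
```

Request:
step_arm --plan '[{"twist": [0, 0, 0], "slide": [-9, 1, 0], "hand": -1}, {"twist": [0, 0, 0], "slide": [-10, 1, -1], "hand": -1}, {"twist": [0, 0, 0], "slide": [-10, 1, -1], "hand": -1}, {"twist": [0, 0, 0], "slide": [-10, 1, -1], "hand": -1}, {"twist": [0, 0, 0], "slide": [-9, 1, -2], "hand": -1}]'

```text
time_s: 13.95
tool_pos: [0.5797, -0.0451, 0.4801]
tcp_rot: [2.026, 1.837, 0.476]
ft_force: [0.5, -1.0, 3.9]
width: 0.112
```

```bash
python3 -c "
from h import *
arc(1.30,5,.5)
"
```

```text
lid 1.371 r 270.9 y 2.2 tilt 0.501 t 13.95 w 0.112 F [ 0.5 -1.   3.9] q [-0.23  0.14 -0.08  0.85  0.07  1.46]
[-3.  0. -4.] [0. 0. 0.]
[-4.  0. -1.] [0. 0. 0.]
[-4.  0. -1.] [0. 0. 0.]
[-4.  0. -1.] [0. 0. 0.]
[-4.  0. -1.] [0. 0. 0.]
```

Request:
step_arm --plan '[{"twist": [0, 0, 0], "slide": [-4, 0, -1], "hand": -1}, {"twist": [0, 0, 0], "slide": [-4, 0, -1], "hand": -1}, {"twist": [0, 0, 0], "slide": [-4, 0, -1], "hand": -1}, {"twist": [0, 0, 0], "slide": [-3, 0, -1], "hand": -1}, {"twist": [0, 0, 0], "slide": [-2, 0, -1], "hand": -1}]'

```text
time_s: 14.45
tool_pos: [0.5603, -0.0439, 0.4761]
tcp_rot: [2.023, 1.838, 0.482]
ft_force: [-0.4, 4.1, 8.8]
width: 0.117
```

```bash
python3 -c "
from h import *
arc(1.30,1,.5)
"
```

```text
lid 1.299 r 271.4 y 2.1 tilt 0.504 t 14.45 w 0.117 F [-0.4  4.1  8.8] q [-0.24  0.11 -0.14  0.83  0.08  1.45]
[ 2. -0. -3.] [0.    0.004 0.   ]
```

Request:
step_arm --plan '[{"twist": [0, 0, 0], "slide": [-2, 0, 0], "hand": -1}, {"twist": [0, 0, 0], "slide": [-2, 0, 0], "hand": -1}, {"twist": [0, 0, 0], "slide": [-2, 0, 0], "hand": -1}, {"twist": [0, 0, 0], "slide": [0, 0, 0], "hand": -1}, {"twist": [0, 0, 0], "slide": [0, 0, 0], "hand": -1}]'

```text
time_s: 14.95
tool_pos: [0.5581, -0.0442, 0.4754]
tcp_rot: [2.018, 1.837, 0.49]
ft_force: [0.0, 3.1, 3.4]
width: 0.116
```

```bash
python3 -c "
from h import *
arc(1.30,1,.5)
s=snap('scene');save(s,'s3.npz');cv2.imwrite('pics/s3.png',cv2.resize(s['im'][110:290,240:440],(666,600)))
"
```

```text
lid 1.294 r 271.4 y 2.1 tilt 0.51 t 14.95 w 0.116 F [0.  3.1 3.4] q [-0.24  0.1  -0.15  0.82  0.08  1.44]
[ 4. -0. -2.] [0.001 0.01  0.   ]
```

View pics/s3.png

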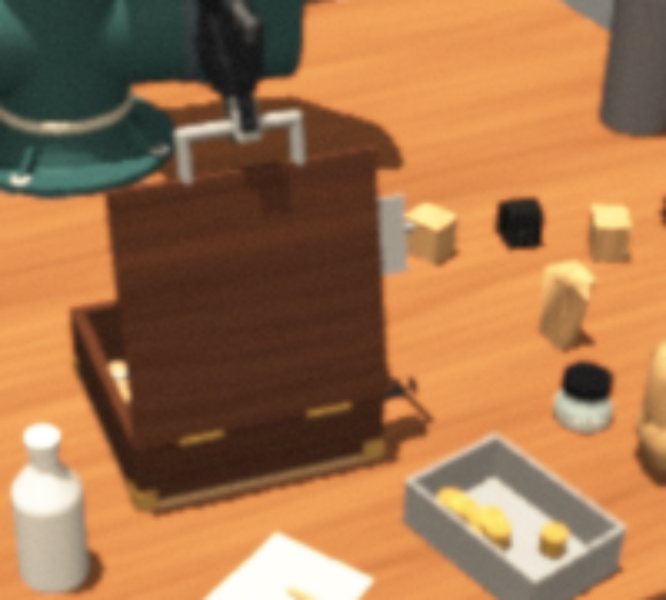

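The last 6 mm commanded gave only 2 mm of motion at 1.29 rad, and the rod end is visible at the plate (408,222), so the lid is seated. Releasing.

Request:
step_arm --plan '[{"twist": [0, 0, 0], "slide": [0, 0, 0], "hand": -0.4}, {"twist": [0, 0, 0], "slide": [0, 0, 0], "hand": -0.4}, {"twist": [0, 0, 0], "slide": [0, 0, 0], "hand": -0.4}, {"twist": [0, 0, 0], "slide": [-10, 1, 18], "hand": -0.4}, {"twist": [0, 0, 0], "slide": [-17, 2, 30], "hand": -0.4}]'

```text
time_s: 15.5
tool_pos: [0.5302, -0.0421, 0.5187]
tcp_rot: [2.028, 1.842, 0.479]
ft_force: [0.5, 0.6, 0.2]
width: 0.302
```

Request:
step_arm --plan '[{"twist": [0, 0, 0], "slide": [-20, 2, 30], "hand": -0.4}, {"twist": [0.01, 0.1, 0], "slide": [-40, 2, 0], "hand": 0.4}, {"twist": [0.012, 0.124, 0], "slide": [-40, 0, 0], "hand": 0.4}, {"twist": [0.012, 0.124, 0], "slide": [-40, 0, -10], "hand": 0.4}, {"twist": [0.012, 0.124, 0], "slide": [-20, 0, -20], "hand": 0.4}]'

```text
time_s: 16.0
tool_pos: [0.3628, -0.0373, 0.5252]
tcp_rot: [2.32, 2.104, 0.027]
ft_force: [1.7, 0.2, -0.2]
width: 0.705
```

```bash
python3 -c "
from h import *
need([420,395,400],0)
s=snap('top');save(s,'t3.npz')
P,u,v=cloud(s);c,sn=np.cos(YAW),np.sin(YAW); q=(P*1000-CH); x=c*q[:,0]+sn*q[:,1]; y=-sn*q[:,0]+c*q[:,1]
m=(abs(y)<110)&(q[:,2]>110)&(q[:,2]<330)&(x>0)&(abs(y)>60)&(x<140)
A=np.polyfit(q[m,2],x[m],1); print('lid slope angle',np.arctan2(1,-A[0]),m.sum())
"
```

```text
t 16.0 slide [  57.2  432.3 -125.2] twist [-0.005  0.019  0.098] q [-0.33 -0.04 -0.08  1.51  0.01  1.34] w 59.9 F [ 1.7  0.2 -0.2]
lid slope angle 1.3442217358178723 218
```

```bash
python3 -c "
from h import *
c=eyes.get_calibration('wrist'); print(np.round(c['T_tool_cam'],3).tolist(), c['fx'],c['fy'])
# rough orientations from start top cloud: refine with high-threshold rect
s=load('t3.npz'); P,u,v=cloud(s)
for n,cx,cy in (('hA',438,395),('hB',537,-445),('hC',432,-402),('f1',504,472),('f2',419,286),('w',624,327)):
    q=P*1000; m=(np.hypot(q[:,0]-cx,q[:,1]-cy)<45)&(q[:,2]>15); t=q[m]; zt=np.percentile(t[:,2],97)
    for th in (16,zt-8):
        r=cv2.minAreaRect(t[t[:,2]>th][:,:2].astype(np.float32)); print(n,round(zt),np.round(r[0]),np.round(r[1]),round(r[2],1),(t[:,2]>th).sum(),end=' | ')
    print()
"
```

```text
[[-0.001, -0.954, -0.299, 0.078], [1.0, -0.001, 0.0, 0.001], [-0.001, -0.299, 0.954, 0.031], [0.0, 0.0, 0.0, 1.0]] 305.73832906872605 305.73832906872605
hA 51 [438. 395.] [43. 45.] 77.2 314 | hA 51 [439. 394.] [41. 38.] 76.7 181 | 
hB 53 [ 536. -444.] [46. 45.] 31.4 325 | hB 53 [ 536. -443.] [34. 42.] 30.6 155 | 
hC 53 [ 432. -402.] [46. 43.] 2.7 322 | hC 53 [ 432. -401.] [37. 41.] 0.8 168 | 
f1 51 [504. 472.] [43. 46.] 61.1 330 | f1 51 [504. 472.] [42. 45.] 61.4 238 | 
f2 52 [455. 285.] [24. 40.] 25.0 131 | f2 52 [456. 285.] [22. 38.] 21.7 96 | 
w 84 [624. 327.] [37. 42.] 86.6 335 | w 84 [624. 327.] [37. 41.] 87.3 184 |
```

Request:
step_arm --plan '[{"twist": [0, 0, -0.013], "slide": [7, 43, 0], "hand": 1}, {"twist": [0, 0, -0.013], "slide": [7, 43, 0], "hand": 1}, {"twist": [0, 0, -0.013], "slide": [7, 43, 0], "hand": 1}, {"twist": [0, 0, -0.013], "slide": [7, 43, 0], "hand": 1}, {"twist": [0, 0, -0.013], "slide": [7, 43, -10], "hand": 1}]' --force 40

```text
time_s: 16.55
tool_pos: [0.3958, 0.1797, 0.5113]
tcp_rot: [-2.411, -2.012, -0.009]
ft_force: [0.4, -1.1, 0.0]
width: 1.001
```

Request:
step_arm --plan '[{"twist": [0, 0, -0.013], "slide": [8, 43, -20], "hand": 1}, {"twist": [0, 0, -0.013], "slide": [8, 43, -40], "hand": 1}, {"twist": [0, 0, -0.013], "slide": [8, 43, -40], "hand": 1}, {"twist": [0, 0, -0.013], "slide": [8, 43, -40], "hand": 1}, {"twist": [0, 0, -0.013], "slide": [0, 30, -20], "hand": 1}]'

```text
time_s: 17.05
tool_pos: [0.4232, 0.367, 0.3685]
tcp_rot: [2.475, 1.931, 0.015]
ft_force: [0.1, 0.1, -0.3]
width: 0.998
```

```bash
cat >> h.py <<'E'
def find(cx,cy,rad=48,th=15,src='wrist',zmax=70):
    s=snap(src); P,u,v=cloud(s); q=P*1000; m=(np.hypot(q[:,0]-cx,q[:,1]-cy)<rad)&(q[:,2]>th)&(q[:,2]<zmax); t=q[m]
    if len(t)<50: print('none',len(t)); return s
    zt=np.percentile(t[:,2],97); print('n',len(t),'ztop',zt.round(1))
    for h in (th,zt-15,zt-8,zt-5):
        k=t[t[:,2]>h]; r=cv2.minAreaRect(k[:,:2].astype(np.float32)); print(round(h),len(k),'c',np.round(r[0],1),'sz',np.round(r[1],1),'ang',round(r[2],1))
    # curvature axis: fit quadratic of z on top part
    k=t[t[:,2]>zt-15]; c=k.mean(0); X=k-c; A=np.c_[X[:,0]**2,X[:,0]*X[:,1],X[:,1]**2,X[:,0],X[:,1],np.ones(len(X))]
    co=np.linalg.lstsq(A,X[:,2],rcond=None)[0]; w,V=np.linalg.eigh([[co[0],co[1]/2],[co[1]/2,co[2]]]); print('curv',w.round(4),'axis own-x deg',np.degrees(np.arctan2(V[1,0],V[0,0])).round(1))
    return s
E
python3 -c "
from h import *
need([438,395,340],-13.3)
s=find(438,395); save(s,'w6.npz')
"
```

```text
t 17.05 slide [ 14.8  28.  -28.5] twist [-0.004  0.009  0.014] q [ 0.57  0.33 -0.05  1.18 -0.    2.39] w 84.9 F [ 0.1  0.1 -0.3]
n 2042 ztop 50.8
15 2042 c [438.  395.6] sz [40.2 45.7] ang 77.3
36 1939 c [438.  395.6] sz [40.2 44.7] ang 77.3
43 1583 c [437.7 395.6] sz [40.1 38.1] ang 77.3
46 1290 c [437.7 395.6] sz [40.3 31.8] ang 77.0
curv [-0.0236 -0.0022] axis own-x deg 167.5
```

Request:
step_arm --plan '[{"twist": [0, 0, 0.02], "slide": [15, 28, -10], "hand": 1}, {"twist": [0, 0, 0], "slide": [0, 0, -40], "hand": 1}, {"twist": [0, 0, 0], "slide": [0, 0, -40], "hand": 1}, {"twist": [0, 0, 0], "slide": [0, 0, -40], "hand": 1}, {"twist": [0, 0, 0], "slide": [0, 0, -15], "hand": 1}]'

```text
time_s: 17.6
tool_pos: [0.4381, 0.4011, 0.2156]
tcp_rot: [2.451, 1.96, 0.015]
ft_force: [-0.1, -0.6, -0.0]
width: 0.999
```

```bash
python3 -c "
from h import *
need([438,395.6,176],-12.6)
"
```

```text
t 17.6 slide [ -0.1  -5.5 -39.6] twist [-0.004  0.01   0.002] q [ 0.6   0.49 -0.23  0.84 -0.    2.4 ] w 84.9 F [-0.1 -0.6 -0. ]
```

Request:
step_arm --plan '[{"twist": [-0.004, 0.01, 0], "slide": [0, -5, -5], "hand": 1}, {"twist": [0, 0, 0], "slide": [0, 0, -20], "hand": 1}, {"twist": [0, 0, 0], "slide": [0, 0, -12], "hand": 1}, {"twist": [0, 0, 0], "slide": [0, 0, 0], "hand": 1}, {"twist": [0, 0, 0], "slide": [0, 0, 0], "hand": -1}]'

```text
time_s: 18.1
tool_pos: [0.4384, 0.3946, 0.1772]
tcp_rot: [2.454, 1.961, -0.007]
ft_force: [-0.2, -0.3, 0.5]
width: 0.858
```

Request:
step_arm --plan '[{"twist": [0, 0, 0], "slide": [0, 0, 0], "hand": -1}, {"twist": [0, 0, 0], "slide": [0, 0, 0], "hand": -1}, {"twist": [0, 0, 0], "slide": [0, 0, 0], "hand": -1}, {"twist": [0, 0, 0], "slide": [0, 0, 0], "hand": -1}, {"twist": [0, 0, 0], "slide": [0, 0, 0], "hand": -1}]'

```text
time_s: 18.6
tool_pos: [0.4392, 0.3951, 0.1804]
tcp_rot: [2.453, 1.961, -0.0]
ft_force: [-0.5, 0.5, -0.7]
width: 0.533
```

```bash
python3 -c "
from h import *
need([438,395.6,176],-12.6)
"
```

```text
t 18.6 slide [-1.2  0.5 -4.4] twist [0.001 0.    0.002] q [ 0.59  0.53 -0.28  0.77 -0.    2.39] w 45.3 F [-0.5  0.5 -0.7]
```

Request:
step_arm --plan '[{"twist": [0, 0, 0], "slide": [0, 0, 25], "hand": -1}, {"twist": [0, 0, 0], "slide": [-5, -10, 48], "hand": -1}, {"twist": [0, 0, 0], "slide": [-5, -30, 48], "hand": -1}, {"twist": [0, 0, 0], "slide": [-5, -40, 48], "hand": -1}, {"twist": [0, 0, 0], "slide": [-5, -40, 48], "hand": -1}]'

```text
time_s: 19.1
tool_pos: [0.4195, 0.2941, 0.3725]
tcp_rot: [-2.45, -1.966, 0.014]
ft_force: [1.5, 0.2, -1.1]
width: 0.527
```

Request:
step_arm --plan '[{"twist": [0, 0, 0.014], "slide": [5, -45, 15], "hand": -1}, {"twist": [0, 0, 0.014], "slide": [12, -45, 0], "hand": -1}, {"twist": [0, 0, 0.014], "slide": [12, -45, 0], "hand": -1}, {"twist": [0, 0, 0.014], "slide": [12, -45, 0], "hand": -1}, {"twist": [0, 0, 0.014], "slide": [12, -45, 0], "hand": -1}]'

```text
time_s: 19.6
tool_pos: [0.4709, 0.0625, 0.3951]
tcp_rot: [2.368, 2.057, 0.003]
ft_force: [1.6, 0.2, -2.0]
width: 0.532
```

Request:
step_arm --plan '[{"twist": [0, 0, 0.014], "slide": [13, -45, 0], "hand": -1}, {"twist": [0, 0, 0.014], "slide": [13, -45, 0], "hand": -1}, {"twist": [0, 0, 0.014], "slide": [13, -42, 0], "hand": -1}, {"twist": [0, 0, 0], "slide": [12, -22, 0], "hand": -1}, {"twist": [0, 0, 0], "slide": [0, 0, 0], "hand": -1}]'

```text
time_s: 20.1
tool_pos: [0.5228, -0.1035, 0.3954]
tcp_rot: [2.327, 2.102, 0.004]
ft_force: [-0.8, 0.1, -0.7]
width: 0.529
```

```bash
cat >> h.py <<'E'
def chestcheck(s):
    P,u,v=cloud(s); q=P*1000-CH; c,sn=np.cos(YAW),np.sin(YAW); x=c*q[:,0]+sn*q[:,1]; y=-sn*q[:,0]+c*q[:,1]; z=q[:,2]
    W=(z>68)&(z<82)
    def ed(m,a,lohi):
        if m.sum()<20: return None
        return np.round(np.percentile(a[m],lohi),1),int(m.sum())
    print('-y wall y (want -120,-108)',ed(W&(abs(x)<80)&(abs(y+114)<20),y,[2,98]))
    print('-x wall x (want -115,-103)',ed(W&(abs(x+109)<20)&(y<-20)&(y>-100),x,[2,98]),ed(W&(abs(x+109)<20)&(y>10)&(y<100),x,[2,98]))
    print('+y wall y (want 108,120)',ed(W&(x<-60)&(x>-100)&(abs(y-114)<20),y,[2,98]))
    m=(z>9.8)&(z<14)&(abs(y)<90)
    h,e=np.histogram(x[m&(abs(x+46)<45)],np.arange(-90,0,2)); print('rails x',[(int(a),int(b)) for a,b in zip(e,h) if b>40])
    m=(z<12)&(z>3)&(abs(x+46)<60); print('floor z',np.median(z[m]) if m.any() else None)
E
python3 -c "
from h import *
t=c2w([-46,-87,0]);t[2]=420;d=need(t,np.degrees(YAW))
s=snap('wrist');save(s,'w7.npz');chestcheck(s)
chestcheck(load('w3.npz'))
"
```

```text
t 20.1 slide [ 11.9 -26.1  24.6] twist [0.003 0.006 0.005] q [-0.35  0.28 -0.05  1.23 -0.    1.32] w 45.0 F [-0.8  0.1 -0.7]
-y wall y (want -120,-108) (array([-120.1, -108.5]), 1052)
-x wall x (want -115,-103) (array([-115.3, -103.5]), 1061) (array([-115.1, -103.2]), 1667)
+y wall y (want 108,120) (array([ 94.1, 100.3]), 215)
rails x [(-80, 61), (-78, 232), (-76, 243), (-74, 181), (-22, 75), (-20, 242), (-18, 237), (-16, 190)]
floor z 8.17570467048459
-y wall y (want -120,-108) (array([-120.2, -107.1]), 1979)
-x wall x (want -115,-103) (array([-115.4, -103.2]), 1588) (array([-115.2, -103.1]), 2608)
+y wall y (want 108,120) (array([ 94.9, 123.3]), 1682)
rails x [(-80, 76), (-78, 330), (-76, 345), (-74, 289), (-22, 99), (-20, 291), (-18, 285), (-16, 206)]
floor z 7.9688116917146505
```

Request:
step_arm --plan '[{"twist": [0, 0, 0], "slide": [12, -25, -20], "hand": -1}, {"twist": [0, 0, 0], "slide": [0, 0, -40], "hand": -1}, {"twist": [0, 0, 0], "slide": [0, 0, -40], "hand": -1}, {"twist": [0, 0, 0], "slide": [0, 0, -20], "hand": -1}, {"twist": [0, 0, 0], "slide": [0, 0, 0], "hand": -1}]'

```text
time_s: 20.65
tool_pos: [0.5328, -0.1238, 0.2732]
tcp_rot: [2.322, 2.105, 0.007]
ft_force: [0.4, 1.3, 0.1]
width: 0.529
```

```bash
cat >> h.py <<'E'
def slot(y,z,x=-46):
    t=c2w([x,y,0]); t[2]=z; return need(t,np.degrees(YAW))
E
python3 -c "
from h import *
slot(-87,190)
"
```

```text
t 20.65 slide [  2.   -5.8 -83.2] twist [0.003 0.008 0.001] q [-0.38  0.37 -0.26  0.93  0.    1.29] w 45.0 F [0.4 1.3 0.1]
```

Request:
step_arm --plan '[{"twist": [0, 0.008, 0], "slide": [2, -6, -10], "hand": -1}, {"twist": [0, 0, 0], "slide": [0, 0, -25], "hand": -1}, {"twist": [0, 0, 0], "slide": [0, 0, -15], "hand": -1}, {"twist": [0, 0, 0], "slide": [0, 0, -5], "hand": -1}, {"twist": [0, 0, 0], "slide": [0, 0, 0], "hand": -1}]'

```text
time_s: 21.15
tool_pos: [0.5365, -0.1292, 0.2207]
tcp_rot: [2.319, 2.109, -0.0]
ft_force: [0.2, 0.7, -1.1]
width: 0.53
```

```bash
python3 -c "
from h import *
slot(-87,190)
"
```

```text
t 21.15 slide [ -1.7  -0.5 -30.7] twist [ 0.005  0.005 -0.002] q [-0.38  0.43 -0.33  0.81 -0.    1.28] w 45.1 F [ 0.2  0.7 -1.1]
```

Request:
step_arm --plan '[{"twist": [0, 0, 0], "slide": [-1, 0, -15], "hand": -1}, {"twist": [0, 0, 0], "slide": [-1, 0, -12], "hand": -1}, {"twist": [0, 0, 0], "slide": [0, 0, -4], "hand": -1}, {"twist": [0, 0, 0], "slide": [0, 0, 0], "hand": -1}, {"twist": [0, 0, 0], "slide": [0, 0, 0], "hand": -1}]'

```text
time_s: 21.65
tool_pos: [0.5361, -0.1297, 0.1925]
tcp_rot: [2.315, 2.106, 0.003]
ft_force: [0.8, 0.7, 0.4]
width: 0.531
```

```bash
python3 -c "
from h import *
slot(-87,190)
"
```

```text
t 21.65 slide [-1.3  0.1 -2.5] twist [ 0.007  0.009 -0.003] q [-0.38  0.45 -0.37  0.73 -0.    1.28] w 45.1 F [0.8 0.7 0.4]
```

Request:
step_arm --plan '[{"twist": [0, 0, 0], "slide": [-1, 0, -4], "hand": -1}, {"twist": [0, 0, 0], "slide": [0, 0, 0], "hand": 0.35}, {"twist": [0, 0, 0], "slide": [0, 0, 0], "hand": 0.35}, {"twist": [0, 0, 0], "slide": [0, 0, 20], "hand": 0.35}, {"twist": [0, 0, 0], "slide": [0, 0, 48], "hand": 0.35}]'

```text
time_s: 22.15
tool_pos: [0.5348, -0.1296, 0.2557]
tcp_rot: [2.317, 2.108, 0.001]
ft_force: [1.6, -0.7, 0.6]
width: 0.679
```

Request:
step_arm --plan '[{"twist": [0, 0, 0], "slide": [0, 0, 48], "hand": 0.35}, {"twist": [0, 0, 0], "slide": [-10, 10, 48], "hand": 0.35}, {"twist": [0, 0, 0], "slide": [-10, 0, 20], "hand": 0.35}, {"twist": [0, 0, 0], "slide": [0, 0, 0], "hand": 0.35}, {"twist": [0, 0, 0], "slide": [0, 0, 0], "hand": 0.35}]'

```text
time_s: 22.65
tool_pos: [0.514, -0.1194, 0.3804]
tcp_rot: [2.312, 2.104, 0.006]
ft_force: [-0.8, -0.2, -0.6]
width: 0.672
```

```bash
cat >> h.py <<'E'
def rowcheck(src='wrist',ys=(-88,)):
    s=snap(src); P,u,v=cloud(s); q=P*1000-CH; c,sn=np.cos(YAW),np.sin(YAW); x=c*q[:,0]+sn*q[:,1]; y=-sn*q[:,0]+c*q[:,1]; z=q[:,2]
    m=(abs(x+46)<32)&(z>30)&(z<75)&(y>-106)&(y<60)
    if m.sum()<50: print('none',m.sum()); return s
    print('row x',np.percentile(x[m],[1,99]).round(1),'y',np.percentile(y[m],[.5,99.5]).round(1),'ztop',np.percentile(z[m],98).round(1))
    h,e=np.histogram(y[m],np.arange(-108,62,2)); print(h.tolist())
    for a in np.arange(-88,50,40):
        k=m&(abs(y-a)<15)
        if k.sum()>50: print(a,'n',k.sum(),'x',np.percentile(x[k],[1,99]).round(1),'ztop',np.percentile(z[k],98).round(1))
    return s
E
python3 -c "
from h import *
need([0,0,0])
rowcheck()
s=find(432,-402,src='top')
s=find(536,-444,src='top')
"
```

```text
t 22.65 slide [-514.   119.4 -380.4] twist [0. 0. 0.] q [-0.38  0.27 -0.11  1.18 -0.    1.28] w 57.1 F [-0.8 -0.2 -0.6]
row x [-67.8 -23.2] y [-105.8  -67.5] ztop 60.8
[0, 78, 79, 81, 83, 84, 84, 77, 91, 86, 80, 87, 83, 83, 91, 89, 90, 88, 86, 110, 236, 0, 0, 0, 0, 0, 0, 0, 0, 0, 0, 0, 0, 0, 0, 0, 0, 0, 0, 0, 0, 0, 0, 0, 0, 0, 0, 0, 0, 0, 0, 0, 0, 0, 0, 0, 0, 0, 0, 0, 0, 0, 0, 0, 0, 0, 0, 0, 0, 0, 0, 0, 0, 0, 0, 0, 0, 0, 0, 0, 0, 0, 0, 0]
-88 n 1268 x [-67.8 -23.2] ztop 60.8
n 321 ztop 53.2
15 321 c [ 430.9 -402. ] sz [42.2 45.4] ang 89.6
38 249 c [ 432.  -402.4] sz [42.4 41.9] ang 0.8
45 167 c [ 432.9 -401.8] sz [39.3 40.4] ang 1.2
48 93 c [ 432.7 -401.1] sz [29.  39.2] ang 1.2
curv [-0.0201 -0.0022] axis own-x deg -178.3
n 327 ztop 52.3
15 327 c [ 536. -444.] sz [46.2 42.8] ang 30.3
37 259 c [ 535.4 -444.3] sz [44.4 42.3] ang 29.2
44 180 c [ 534.8 -444.6] sz [37.4 41.9] ang 28.0
47 119 c [ 535.8 -443.8] sz [30.5 41.4] ang 27.6
curv [-0.0227 -0.0035] axis own-x deg -147.5
```

Request:
step_arm --plan '[{"twist": [0, 0, 0.018], "slide": [-12, -42, 10], "hand": 1}, {"twist": [0, 0, 0.018], "slide": [-12, -42, 0], "hand": 1}, {"twist": [0, 0, 0.018], "slide": [-12, -42, 0], "hand": 1}, {"twist": [0, 0, 0.018], "slide": [-12, -42, -10], "hand": 1}, {"twist": [0, 0, 0.018], "slide": [-12, -42, -10], "hand": 1}]'

```text
time_s: 23.3
tool_pos: [0.4534, -0.3323, 0.3638]
tcp_rot: [2.209, 2.226, 0.004]
ft_force: [0.5, 0.3, 0.6]
width: 0.995
```

Request:
step_arm --plan '[{"twist": [0, 0, 0.018], "slide": [-12, -42, -15], "hand": 1}, {"twist": [0, 0, 0.012], "slide": [-10, -31, -15], "hand": 1}, {"twist": [0, 0, 0], "slide": [0, 0, 0], "hand": 1}, {"twist": [0, 0, 0], "slide": [0, 0, 0], "hand": 1}, {"twist": [0, 0, 0], "slide": [0, 0, 0], "hand": 1}]'

```text
time_s: 23.8
tool_pos: [0.428, -0.4129, 0.3246]
tcp_rot: [-2.181, -2.254, -0.006]
ft_force: [-0.6, -0.1, 0.1]
width: 0.999
```

```bash
python3 -c "
from h import *
s=find(432,-402); save(s,'w8.npz')
need([432,-402,340],1.5)
"
```

```text
n 2732 ztop 50.6
15 2732 c [ 432.4 -402.3] sz [45.7 40.7] ang 3.4
36 2468 c [ 432.6 -402.2] sz [44.8 40.7] ang 3.4
43 2058 c [ 432.4 -402.3] sz [38.7 40.6] ang 3.4
46 1668 c [ 431.9 -402.3] sz [32.5 40.7] ang 3.1
curv [-0.0227 -0.0038] axis own-x deg -176.6
t 23.85 slide [ 3.8 10.6 15.2] twist [-0.006 -0.001 -0.008] q [-0.9   0.42 -0.03  1.13  0.    0.63] w 84.8 F [-0.9  0.5 -0.4]
```

Request:
step_arm --plan '[{"twist": [0, 0, 0.024], "slide": [4, 11, -10], "hand": 1}, {"twist": [0, 0, 0], "slide": [0, 0, -30], "hand": 1}, {"twist": [0, 0, 0], "slide": [0, 0, -40], "hand": 1}, {"twist": [0, 0, 0], "slide": [0, 0, -20], "hand": 1}, {"twist": [0, 0, 0], "slide": [0, 0, 0], "hand": 1}]'

```text
time_s: 24.35
tool_pos: [0.4352, -0.3963, 0.2251]
tcp_rot: [2.147, 2.292, 0.005]
ft_force: [-0.6, 0.9, 0.7]
width: 1.001
```

```bash
python3 -c "
from h import *
need([432.3,-402.3,177],3.3)
"
```

```text
t 24.35 slide [ -2.9  -6.  -48.1] twist [-0.002  0.003 -0.008] q [-0.88  0.48 -0.22  0.87  0.    0.63] w 85.1 F [-0.6  0.9  0.7]
```

Request:
step_arm --plan '[{"twist": [0, 0, -0.008], "slide": [-3, -5, -5], "hand": 1}, {"twist": [0, 0, 0], "slide": [0, 0, -25], "hand": 1}, {"twist": [0, 0, 0], "slide": [0, 0, -14], "hand": 1}, {"twist": [0, 0, 0], "slide": [0, 0, 0], "hand": 1}, {"twist": [0, 0, 0], "slide": [0, 0, 0], "hand": 1}]'

```text
time_s: 24.85
tool_pos: [0.4342, -0.4022, 0.1858]
tcp_rot: [2.149, 2.279, 0.004]
ft_force: [-0.5, -0.7, -0.5]
width: 1.003
```

```bash
python3 -c "
from h import *
need([432.3,-402.3,177],3.3)
"
```

```text
t 24.85 slide [-1.9 -0.1 -8.8] twist [ 0.005  0.008 -0.001] q [-0.89  0.52 -0.27  0.77  0.    0.63] w 85.3 F [-0.5 -0.7 -0.5]
```

Request:
step_arm --plan '[{"twist": [0, 0, 0], "slide": [-1, 0, -7], "hand": 1}, {"twist": [0, 0, 0], "slide": [0, 0, 0], "hand": -1}, {"twist": [0, 0, 0], "slide": [0, 0, 0], "hand": -1}, {"twist": [0, 0, 0], "slide": [0, 0, 0], "hand": -1}, {"twist": [0, 0, 0], "slide": [0, 0, 0], "hand": -1}]'

```text
time_s: 25.35
tool_pos: [0.4338, -0.4031, 0.1818]
tcp_rot: [2.146, 2.275, 0.002]
ft_force: [0.2, 1.2, -1.2]
width: 0.528
```

Request:
step_arm --plan '[{"twist": [0, 0, 0], "slide": [0, 0, 0], "hand": -1}, {"twist": [0, 0, 0], "slide": [0, 0, 0], "hand": -1}, {"twist": [0, 0, 0], "slide": [0, 0, 0], "hand": -1}, {"twist": [0, 0, 0], "slide": [0, 0, 0], "hand": -1}, {"twist": [0, 0, 0], "slide": [0, 0, 0], "hand": -1}]'

```text
time_s: 25.85
tool_pos: [0.4337, -0.4031, 0.1817]
tcp_rot: [2.146, 2.275, 0.002]
ft_force: [-0.3, 0.6, -1.5]
width: 0.529
```

```bash
python3 -c "
from h import *
need([432.3,-402.3,177],3.3)
"
```

```text
t 25.85 slide [-1.4  0.8 -4.7] twist [ 0.008  0.011 -0.001] q [-0.89  0.52 -0.28  0.76  0.    0.63] w 45.0 F [-0.3  0.6 -1.5]
```

Request:
step_arm --plan '[{"twist": [0, 0, 0], "slide": [0, 0, 25], "hand": -1}, {"twist": [0, 0, 0], "slide": [0, 5, 48], "hand": -1}, {"twist": [0, 0, -0.02], "slide": [5, 20, 48], "hand": -1}, {"twist": [0, 0, -0.02], "slide": [10, 40, 48], "hand": -1}, {"twist": [0, 0, -0.02], "slide": [12, 45, 40], "hand": -1}]'

```text
time_s: 26.35
tool_pos: [0.4542, -0.31, 0.3725]
tcp_rot: [2.227, 2.208, 0.003]
ft_force: [0.8, -0.1, -0.6]
width: 0.533
```

Request:
step_arm --plan '[{"twist": [0, 0, -0.02], "slide": [15, 45, 10], "hand": -1}, {"twist": [0, 0, -0.02], "slide": [15, 45, 0], "hand": -1}, {"twist": [0, 0, -0.02], "slide": [15, 45, 0], "hand": -1}, {"twist": [0, 0, -0.02], "slide": [15, 40, 0], "hand": -1}, {"twist": [0, 0, -0.014], "slide": [10, 15, 0], "hand": -1}]'

```text
time_s: 26.85
tool_pos: [0.5252, -0.1113, 0.3893]
tcp_rot: [2.327, 2.088, 0.007]
ft_force: [-0.1, -0.3, -0.9]
width: 0.528
```

```bash
python3 -c "
from h import *
slot(-46.8,191)
"
```

```text
t 26.85 slide [  13.5   21.7 -198.3] twist [0.008 0.014 0.011] q [-0.36  0.28 -0.06  1.21 -0.    1.32] w 44.9 F [-0.1 -0.3 -0.9]
```

Request:
step_arm --plan '[{"twist": [0.008, 0.014, 0.01], "slide": [12, 19, -10], "hand": -1}, {"twist": [0, 0, 0], "slide": [0, 0, -40], "hand": -1}, {"twist": [0, 0, 0], "slide": [0, 0, -40], "hand": -1}, {"twist": [0, 0, 0], "slide": [0, 0, -25], "hand": -1}, {"twist": [0, 0, 0], "slide": [0, 0, 0], "hand": -1}]'

```text
time_s: 27.35
tool_pos: [0.5384, -0.0873, 0.2719]
tcp_rot: [2.32, 2.115, 0.002]
ft_force: [1.3, 0.2, -0.1]
width: 0.534
```

```bash
python3 -c "
from h import *
slot(-46.8,191)
"
```

```text
t 27.35 slide [  0.3  -2.4 -80.9] twist [ 0.001  0.003 -0.005] q [-0.31  0.37 -0.26  0.93  0.    1.35] w 45.4 F [ 1.3  0.2 -0.1]
```

Request:
step_arm --plan '[{"twist": [0, 0, -0.005], "slide": [0, -2, -20], "hand": -1}, {"twist": [0, 0, 0], "slide": [0, 0, -28], "hand": -1}, {"twist": [0, 0, 0], "slide": [0, 0, -12], "hand": -1}, {"twist": [0, 0, 0], "slide": [0, 0, -5], "hand": -1}, {"twist": [0, 0, 0], "slide": [0, 0, 0], "hand": -1}]'

```text
time_s: 27.85
tool_pos: [0.5401, -0.0901, 0.2104]
tcp_rot: [2.322, 2.106, 0.006]
ft_force: [0.3, 1.0, -0.6]
width: 0.528
```

```bash
python3 -c "
from h import *
slot(-46.8,191)
"
```

```text
t 27.85 slide [ -1.4   0.5 -19.4] twist [0.003 0.008 0.001] q [-0.31  0.43 -0.36  0.77  0.    1.35] w 44.9 F [ 0.3  1.  -0.6]
```

Request:
step_arm --plan '[{"twist": [0, 0.005, 0], "slide": [-1, 0, -12], "hand": -1}, {"twist": [0, 0, 0], "slide": [0, 0, -7], "hand": -1}, {"twist": [0, 0, 0], "slide": [0, 0, -1], "hand": -1}, {"twist": [0, 0, 0], "slide": [0, 0, 0], "hand": 0.35}, {"twist": [0, 0, 0], "slide": [0, 0, 0], "hand": 0.35}]'

```text
time_s: 28.35
tool_pos: [0.5405, -0.0905, 0.1928]
tcp_rot: [2.32, 2.104, 0.005]
ft_force: [-0.3, -0.5, -0.4]
width: 0.676
```

Request:
step_arm --plan '[{"twist": [0, 0, 0], "slide": [0, 0, 25], "hand": 0.35}, {"twist": [0, 0, 0], "slide": [0, 0, 48], "hand": 0.35}, {"twist": [0, 0, 0], "slide": [0, 0, 48], "hand": 0.35}, {"twist": [0, 0, 0], "slide": [-15, -10, 45], "hand": 0.35}, {"twist": [0, 0, 0], "slide": [-10, -10, 0], "hand": 0.35}]'

```text
time_s: 28.85
tool_pos: [0.5143, -0.1098, 0.3636]
tcp_rot: [2.32, 2.108, 0.003]
ft_force: [1.0, -0.6, -0.7]
width: 0.674
```

```bash
python3 -c "
from h import *
need([536,-444,340],30)
rowcheck()
"
```

```text
t 28.85 slide [  21.7 -334.2  -23.6] twist [0.002 0.007 0.619] q [-0.37  0.28 -0.14  1.15 -0.    1.3 ] w 57.3 F [ 1.  -0.6 -0.7]
row x [-67.8 -23.2] y [-105.6  -25.4] ztop 60.8
[0, 83, 87, 91, 88, 84, 91, 88, 88, 87, 97, 90, 92, 93, 86, 100, 89, 98, 98, 108, 104, 73, 97, 102, 100, 101, 100, 103, 98, 102, 104, 105, 104, 101, 103, 113, 108, 103, 105, 112, 113, 182, 0, 0, 0, 0, 0, 0, 0, 0, 0, 0, 0, 0, 0, 0, 0, 0, 0, 0, 0, 0, 0, 0, 0, 0, 0, 0, 0, 0, 0, 0, 0, 0, 0, 0, 0, 0, 0, 0, 0, 0, 0, 0]
-88 n 1359 x [-67.8 -23.1] ztop 60.8
-48 n 1546 x [-67.7 -23.2] ztop 60.8
```

Request:
step_arm --plan '[{"twist": [0, 0, 0.075], "slide": [-5, -40, 10], "hand": 1}, {"twist": [0, 0, 0.075], "slide": [0, -43, 0], "hand": 1}, {"twist": [0, 0, 0.075], "slide": [0, -43, 0], "hand": 1}, {"twist": [0, 0, 0.075], "slide": [4, -43, 0], "hand": 1}, {"twist": [0, 0, 0.075], "slide": [5, -43, 0], "hand": 1}]'

```text
time_s: 29.4
tool_pos: [0.5155, -0.3256, 0.3682]
tcp_rot: [1.869, 2.525, 0.002]
ft_force: [0.1, 0.8, 0.4]
width: 1.0
```

Request:
step_arm --plan '[{"twist": [0, 0, 0.075], "slide": [5, -43, -10], "hand": 1}, {"twist": [0, 0, 0.075], "slide": [5, -43, -15], "hand": 1}, {"twist": [0, 0, 0.075], "slide": [4, -25, -10], "hand": 1}, {"twist": [0, 0, 0], "slide": [0, 0, 0], "hand": 1}, {"twist": [0, 0, 0], "slide": [0, 0, 0], "hand": 1}]'

```text
time_s: 29.9
tool_pos: [0.5289, -0.4465, 0.3232]
tcp_rot: [-1.563, -2.717, -0.006]
ft_force: [-0.5, -0.0, 0.9]
width: 1.001
```

```bash
python3 -c "
from h import *
s=find(536,-444); save(s,'w9.npz')
need([536,-444,225],30)
"
```

```text
n 2689 ztop 50.5
15 2689 c [ 536.7 -443.9] sz [46.1 40.7] ang 31.3
36 2417 c [ 536.4 -444.1] sz [44.4 40.8] ang 31.5
43 2001 c [ 536.6 -444.1] sz [39.1 40.8] ang 31.8
46 1612 c [ 536.6 -444.1] sz [33.5 40.7] ang 31.9
curv [-0.0228 -0.0047] axis own-x deg -148.8
t 29.95 slide [  7.1   2.2 -98.2] twist [-0.007 -0.005 -0.004] q [-0.82  0.59  0.27  1.26  0.    0.22] w 85.1 F [-1.6  0.7 -0.8]
```

Request:
step_arm --plan '[{"twist": [0, 0, 0.02], "slide": [6, 1, -10], "hand": 1}, {"twist": [0, 0, 0], "slide": [0, 0, -30], "hand": 1}, {"twist": [0, 0, 0], "slide": [0, 0, -40], "hand": 1}, {"twist": [0, 0, 0], "slide": [0, 0, -20], "hand": 1}, {"twist": [0, 0, 0], "slide": [0, 0, 0], "hand": 1}]'

```text
time_s: 30.45
tool_pos: [0.5371, -0.4393, 0.2206]
tcp_rot: [-1.527, -2.741, -0.005]
ft_force: [-0.5, 0.2, -0.1]
width: 0.998
```

```bash
python3 -c "
from h import *
need([536.5,-444,177],31.5)
"
```

```text
t 30.45 slide [ -0.6  -4.7 -43.6] twist [-0.005 -0.002 -0.004] q [-0.8   0.65  0.09  1.02  0.    0.21] w 84.9 F [-0.5  0.2 -0.1]
```

Request:
step_arm --plan '[{"twist": [0, 0, -0.004], "slide": [-1, -4, -5], "hand": 1}, {"twist": [0, 0, 0], "slide": [0, 0, -22], "hand": 1}, {"twist": [0, 0, 0], "slide": [0, 0, -12], "hand": 1}, {"twist": [0, 0, 0], "slide": [0, 0, -2], "hand": 1}, {"twist": [0, 0, 0], "slide": [0, 0, 0], "hand": 1}]'

```text
time_s: 30.95
tool_pos: [0.538, -0.4429, 0.1829]
tcp_rot: [1.531, 2.741, 0.002]
ft_force: [-0.0, 0.3, -0.1]
width: 1.0
```

```bash
python3 -c "
from h import *
need([536.5,-444,177],31.5)
"
```

```text
t 30.95 slide [-1.5 -1.1 -5.9] twist [-0.     0.002 -0.002] q [-0.81  0.68  0.04  0.93  0.    0.21] w 85.0 F [-0.   0.3 -0.1]
```

Request:
step_arm --plan '[{"twist": [0, 0, 0], "slide": [-1, -1, -5], "hand": 1}, {"twist": [0, 0, 0], "slide": [0, 0, 0], "hand": -1}, {"twist": [0, 0, 0], "slide": [0, 0, 0], "hand": -1}, {"twist": [0, 0, 0], "slide": [0, 0, 0], "hand": -1}, {"twist": [0, 0, 0], "slide": [0, 0, 0], "hand": -1}]'

```text
time_s: 31.45
tool_pos: [0.5374, -0.4446, 0.1805]
tcp_rot: [1.529, 2.738, 0.0]
ft_force: [0.3, -0.4, -0.4]
width: 0.526
```

Request:
step_arm --plan '[{"twist": [0, 0, 0], "slide": [0, 0, 0], "hand": -1}, {"twist": [0, 0, 0], "slide": [0, 0, 0], "hand": -1}, {"twist": [0, 0, 0], "slide": [0, 0, 0], "hand": -1}, {"twist": [0, 0, 0], "slide": [0, 0, 0], "hand": -1}, {"twist": [0, 0, 0], "slide": [0, 0, 0], "hand": -1}]'

```text
time_s: 31.95
tool_pos: [0.5374, -0.4446, 0.1805]
tcp_rot: [1.529, 2.738, 0.001]
ft_force: [-0.3, 0.1, -1.4]
width: 0.531
```

```bash
python3 -c "
from h import *
d,t=need([536.5,-444,177],31.5); a=np.radians(121.5); print('block rel TCP along tool x',d[0]*np.cos(a)+d[1]*np.sin(a))
t=c2w([-46,-5,0]);t[2]=395;need(t,np.degrees(YAW))
"
```

```text
t 31.95 slide [-0.9  0.6 -3.5] twist [ 0.002  0.005 -0.002] q [-0.81  0.68  0.04  0.92  0.    0.21] w 45.2 F [-0.3  0.1 -1.4]
block rel TCP along tool x 0.944977572795816
t 31.95 slide [  5.3 396.5 214.5] twist [ 0.004  0.004 -0.649] q [-0.81  0.68  0.04  0.92  0.    0.21] w 45.2 F [-0.3  0.1 -1.4]
```

Request:
step_arm --plan '[{"twist": [0, 0, 0], "slide": [0, 0, 25], "hand": -1}, {"twist": [0, 0, 0], "slide": [0, 5, 48], "hand": -1}, {"twist": [0, 0, -0.07], "slide": [0, 20, 48], "hand": -1}, {"twist": [0, 0, -0.07], "slide": [-5, 40, 48], "hand": -1}, {"twist": [0, 0, -0.07], "slide": [0, 45, 40], "hand": -1}]'

```text
time_s: 32.45
tool_pos: [0.5311, -0.3505, 0.3715]
tcp_rot: [-1.822, -2.555, -0.005]
ft_force: [0.9, 0.2, -0.9]
width: 0.531
```

Request:
step_arm --plan '[{"twist": [0, 0, -0.07], "slide": [0, 45, 10], "hand": -1}, {"twist": [0, 0, -0.07], "slide": [0, 45, 0], "hand": -1}, {"twist": [0, 0, -0.07], "slide": [0, 45, 0], "hand": -1}, {"twist": [0, 0, -0.07], "slide": [0, 45, 0], "hand": -1}, {"twist": [0, 0, -0.07], "slide": [0, 45, 0], "hand": -1}]'

```text
time_s: 32.95
tool_pos: [0.5298, -0.1188, 0.3882]
tcp_rot: [2.256, 2.175, 0.007]
ft_force: [1.6, -0.1, -0.9]
width: 0.531
```

```bash
python3 -c "
from h import *
slot(-5.7,190)
"
```

```text
t 32.95 slide [  12.9   70.1 -198.2] twist [ 0.003  0.009 -0.06 ] q [-0.37  0.3  -0.05  1.22  0.    1.24] w 45.2 F [ 1.6 -0.1 -0.9]
```

Request:
step_arm --plan '[{"twist": [0, 0, -0.03], "slide": [6, 35, 0], "hand": -1}, {"twist": [0, 0, -0.03], "slide": [6, 30, 0], "hand": -1}, {"twist": [0, 0, 0], "slide": [0, 0, -35], "hand": -1}, {"twist": [0, 0, 0], "slide": [0, 0, -40], "hand": -1}, {"twist": [0, 0, 0], "slide": [0, 0, -20], "hand": -1}]'

```text
time_s: 33.45
tool_pos: [0.5413, -0.0447, 0.2947]
tcp_rot: [2.313, 2.104, 0.015]
ft_force: [-0.4, 0.6, -1.0]
width: 0.529
```

```bash
python3 -c "
from h import *
slot(-5.7,190)
"
```

```text
t 33.45 slide [   1.4   -4.1 -104.7] twist [ 0.005  0.017 -0.002] q [-0.23  0.34 -0.24  0.97 -0.    1.43] w 45.0 F [-0.4  0.6 -1. ]
```

Request:
step_arm --plan '[{"twist": [0.005, 0.012, 0], "slide": [1, -4, -25], "hand": -1}, {"twist": [0, 0, 0], "slide": [0, 0, -35], "hand": -1}, {"twist": [0, 0, 0], "slide": [0, 0, -20], "hand": -1}, {"twist": [0, 0, 0], "slide": [0, 0, -5], "hand": -1}, {"twist": [0, 0, 0], "slide": [0, 0, 0], "hand": -1}]'

```text
time_s: 33.95
tool_pos: [0.5411, -0.048, 0.205]
tcp_rot: [2.323, 2.114, 0.004]
ft_force: [0.4, 0.2, 0.2]
width: 0.535
```

```bash
python3 -c "
from h import *
slot(-5.7,190)
"
```

```text
t 33.95 slide [  1.6  -0.7 -15. ] twist [-0.001  0.002 -0.003] q [-0.24  0.43 -0.37  0.76  0.    1.43] w 45.4 F [0.4 0.2 0.2]
```

Request:
step_arm --plan '[{"twist": [0, 0, 0], "slide": [1, 0, -8], "hand": -1}, {"twist": [0, 0, 0], "slide": [0, 0, -6], "hand": -1}, {"twist": [0, 0, 0], "slide": [0, 0, -1], "hand": -1}, {"twist": [0, 0, 0], "slide": [0, 0, 0], "hand": 0.35}, {"twist": [0, 0, 0], "slide": [0, 0, 0], "hand": 0.35}]'

```text
time_s: 34.45
tool_pos: [0.5447, -0.0485, 0.1926]
tcp_rot: [2.318, 2.11, 0.012]
ft_force: [0.6, -0.5, 0.1]
width: 0.674
```

Request:
step_arm --plan '[{"twist": [0, 0, 0], "slide": [0, 0, 25], "hand": 0.35}, {"twist": [0, 0, 0], "slide": [0, 0, 48], "hand": 0.35}, {"twist": [0, 0, 0], "slide": [0, 0, 48], "hand": 0.35}, {"twist": [0, 0, 0], "slide": [-15, -10, 45], "hand": 0.35}, {"twist": [0, 0, 0], "slide": [-10, -10, 0], "hand": 0.35}]'

```text
time_s: 34.95
tool_pos: [0.518, -0.0678, 0.3656]
tcp_rot: [2.316, 2.112, 0.011]
ft_force: [0.2, -0.5, -0.7]
width: 0.675
```

```bash
python3 -c "
from h import *
need([0,0,0])
rowcheck()
find(504,472,src='top')
find(419,286,src='top')
"
```

```text
t 34.95 slide [-518.    67.8 -365.6] twist [0. 0. 0.] q [-0.29  0.27 -0.15  1.15  0.    1.38] w 57.4 F [ 0.2 -0.5 -0.7]
row x [-67.2 -22.8] y [-105.1   17.4] ztop 60.6
[0, 70, 75, 80, 77, 76, 78, 79, 74, 82, 74, 86, 77, 80, 80, 85, 75, 87, 84, 104, 80, 67, 82, 77, 89, 77, 97, 83, 87, 83, 94, 85, 91, 86, 95, 87, 96, 92, 93, 83, 101, 176, 37, 90, 95, 91, 94, 97, 105, 93, 102, 101, 95, 97, 103, 102, 107, 99, 103, 104, 107, 111, 212, 0, 0, 0, 0, 0, 0, 0, 0, 0, 0, 0, 0, 0, 0, 0, 0, 0, 0, 0, 0, 0]
-88 n 1189 x [-68.1 -23.5] ztop 60.7
-48 n 1320 x [-67.2 -23.2] ztop 60.8
-8 n 1459 x [-66.2 -22.2] ztop 58.9
32 n 160 x [-65.7 -22.2] ztop 55.8
n 336 ztop 51.7
15 336 c [504.1 471.8] sz [43.1 45.9] ang 59.8
37 283 c [504.3 472.4] sz [41.8 45.8] ang 60.6
44 239 c [504.3 472.4] sz [41.8 45.9] ang 60.4
47 147 c [503.9 471.5] sz [39.8 45.7] ang 60.4
curv [-0.0054  0.0012] axis own-x deg 64.3
n 153 ztop 52.3
15 153 c [457.2 285. ] sz [26.1 40.1] ang 24.8
37 133 c [457.2 285.3] sz [26.2 39.5] ang 25.1
44 110 c [457.2 285.3] sz [26.2 39.5] ang 25.1
47 64 c [455.9 285.1] sz [24.2 38.2] ang 22.4
curv [-0.0102 -0.0033] axis own-x deg -165.9
```

Request:
step_arm --plan '[{"twist": [0, 0, 0.06], "slide": [-10, 42, 15], "hand": 1}, {"twist": [0, 0, 0.06], "slide": [-7, 44, 0], "hand": 1}, {"twist": [0, 0, 0.06], "slide": [-7, 44, 0], "hand": 1}, {"twist": [0, 0, 0.06], "slide": [-7, 44, 0], "hand": 1}, {"twist": [0, 0, 0.06], "slide": [-7, 44, 0], "hand": 1}]'

```text
time_s: 35.6
tool_pos: [0.4788, 0.1542, 0.3688]
tcp_rot: [-1.976, -2.434, 0.005]
ft_force: [0.0, -0.3, 0.4]
width: 1.0
```

Request:
step_arm --plan '[{"twist": [0, 0, 0.06], "slide": [-7, 44, -15], "hand": 1}, {"twist": [0, 0, 0.06], "slide": [-6, 44, -15], "hand": 1}, {"twist": [0, 0, 0.06], "slide": [-5, 35, -15], "hand": 1}, {"twist": [0, 0, 0], "slide": [0, 0, 0], "hand": 1}, {"twist": [0, 0, 0], "slide": [0, 0, 0], "hand": 1}]'

```text
time_s: 36.1
tool_pos: [0.4567, 0.2888, 0.3151]
tcp_rot: [-1.724, -2.611, 0.018]
ft_force: [0.2, 0.9, -0.3]
width: 0.999
```

```bash
python3 -c "
from h import *
s=find(465,285,rad=55);save(s,'w10.npz')
need([465,285,230],24)
"
```

```text
n 3038 ztop 49.3
15 3038 c [466.8 290.6] sz [46.  40.5] ang 24.4
34 2783 c [466.8 290.6] sz [46.  40.5] ang 24.4
41 2678 c [466.8 290.6] sz [46.  40.5] ang 24.4
44 2621 c [466.8 290.6] sz [46.  40.5] ang 24.4
curv [-0.0065 -0.0002] axis own-x deg 113.5
t 36.15 slide [  8.2  -3.4 -85.1] twist [ 0.003 -0.017  0.016] q [ 0.41  0.34 -0.19  1.06  0.    1.58] w 85.0 F [-0.7 -1.6 -0.3]
```

Request:
step_arm --plan '[{"twist": [0, -0.015, 0.022], "slide": [9, 2, -10], "hand": 1}, {"twist": [0, 0, 0], "slide": [0, 0, -30], "hand": 1}, {"twist": [0, 0, 0], "slide": [0, 0, -35], "hand": 1}, {"twist": [0, 0, 0], "slide": [0, 0, -15], "hand": 1}, {"twist": [0, 0, 0], "slide": [0, 0, 0], "hand": 1}]'

```text
time_s: 36.65
tool_pos: [0.468, 0.286, 0.223]
tcp_rot: [1.714, 2.631, -0.004]
ft_force: [-0.6, -0.1, 0.6]
width: 0.998
```

```bash
python3 -c "
from h import *
need([466.8,290.6,177],24.4)
"
```

```text
t 36.65 slide [ -1.2   4.6 -46. ] twist [ 0.003 -0.     0.01 ] q [ 0.4   0.42 -0.33  0.82 -0.    1.56] w 84.9 F [-0.6 -0.1  0.6]
```

Request:
step_arm --plan '[{"twist": [0, 0, 0.01], "slide": [-1, 4, -5], "hand": 1}, {"twist": [0, 0, 0], "slide": [0, 0, -25], "hand": 1}, {"twist": [0, 0, 0], "slide": [0, 0, -12], "hand": 1}, {"twist": [0, 0, 0], "slide": [0, 0, -3], "hand": 1}, {"twist": [0, 0, 0], "slide": [0, 0, 0], "hand": 1}]'

```text
time_s: 37.15
tool_pos: [0.4691, 0.2892, 0.1802]
tcp_rot: [1.703, 2.635, 0.003]
ft_force: [-0.6, -0.0, 0.2]
width: 1.004
```

```bash
python3 -c "
from h import *
need([466.8,290.6,177],24.4)
"
```

```text
t 37.15 slide [-2.3  1.4 -3.2] twist [0.001 0.004 0.002] q [ 0.41  0.47 -0.39  0.71 -0.    1.55] w 85.3 F [-0.6 -0.   0.2]
```

Request:
step_arm --plan '[{"twist": [0, 0, 0], "slide": [-2, 1, -3], "hand": 1}, {"twist": [0, 0, 0], "slide": [0, 0, 0], "hand": -1}, {"twist": [0, 0, 0], "slide": [0, 0, 0], "hand": -1}, {"twist": [0, 0, 0], "slide": [0, 0, 0], "hand": -1}, {"twist": [0, 0, 0], "slide": [0, 0, 0], "hand": -1}]'

```text
time_s: 37.65
tool_pos: [0.4676, 0.2907, 0.1796]
tcp_rot: [1.701, 2.634, 0.007]
ft_force: [-0.1, 0.2, 0.0]
width: 0.534
```

Request:
step_arm --plan '[{"twist": [0, 0, 0], "slide": [0, 0, 0], "hand": -1}, {"twist": [0, 0, 0], "slide": [0, 0, 0], "hand": -1}, {"twist": [0, 0, 0], "slide": [0, 0, 0], "hand": -1}, {"twist": [0, 0, 0], "slide": [0, 0, 0], "hand": -1}, {"twist": [0, 0, 0], "slide": [0, 0, 0], "hand": -1}]'

```text
time_s: 38.15
tool_pos: [0.4676, 0.2907, 0.1796]
tcp_rot: [1.701, 2.634, 0.007]
ft_force: [-0.4, -1.2, -0.7]
width: 0.533
```

```bash
python3 -c "
from h import *
d,t=need([466.8,290.6,177],24.4); a=np.radians(114.4); print('block rel TCP along tool x',d[0]*np.cos(a)+d[1]*np.sin(a))
t=c2w([-46,38,0]);t[2]=400;need(t,np.degrees(YAW))
"
```

```text
t 38.15 slide [-0.8 -0.1 -2.6] twist [-0.001  0.008  0.002] q [ 0.41  0.47 -0.39  0.7  -0.    1.56] w 45.3 F [-0.4 -1.2 -0.7]
block rel TCP along tool x 0.20708093664630112
t 38.15 slide [  79.3 -296.   220.4] twist [ 0.001  0.008 -0.521] q [ 0.41  0.47 -0.39  0.7  -0.    1.56] w 45.3 F [-0.4 -1.2 -0.7]
```

Request:
step_arm --plan '[{"twist": [0, 0, 0], "slide": [0, 0, 25], "hand": -1}, {"twist": [0, 0, 0], "slide": [-5, -5, 48], "hand": -1}, {"twist": [0, 0, -0.06], "slide": [0, -15, 48], "hand": -1}, {"twist": [0, 0, -0.06], "slide": [0, -30, 48], "hand": -1}, {"twist": [0, 0, -0.06], "slide": [5, -40, 45], "hand": -1}]'

```text
time_s: 38.65
tool_pos: [0.4637, 0.2116, 0.3803]
tcp_rot: [1.936, 2.474, -0.005]
ft_force: [0.7, 0.1, -0.5]
width: 0.536
```

Request:
step_arm --plan '[{"twist": [0, 0, -0.06], "slide": [12, -44, 10], "hand": -1}, {"twist": [0, 0, -0.06], "slide": [15, -44, 0], "hand": -1}, {"twist": [0, 0, -0.06], "slide": [15, -44, 0], "hand": -1}, {"twist": [0, 0, -0.06], "slide": [15, -40, 0], "hand": -1}, {"twist": [0, 0, -0.06], "slide": [12, -20, 0], "hand": -1}]'

```text
time_s: 39.15
tool_pos: [0.5331, 0.0115, 0.3978]
tcp_rot: [2.289, 2.139, 0.007]
ft_force: [-0.1, 0.4, -0.1]
width: 0.535
```

```bash
python3 -c "
from h import *
slot(38.6,189)
s=rowcheck()
P,u,v=cloud(s); q=P*1000-CH; c,sn=np.cos(YAW),np.sin(YAW); x=c*q[:,0]+sn*q[:,1]; y=-sn*q[:,0]+c*q[:,1]; z=q[:,2]
for a in range(-104,24,8):
    k=(abs(y-a)<4)&(abs(x+46)<5)&(z>30)&(z<75); print(a,np.median(z[k]).round(1) if k.any() else None,end=' ')
"
```

```text
t 39.15 slide [  13.8  -16.2 -208.8] twist [ 0.003  0.009 -0.029] q [-0.13  0.28 -0.05  1.24 -0.    1.51] w 45.5 F [-0.1  0.4 -0.1]
row x [-66.6 -21.6] y [ 6.7 17.9] ztop 58.6
[0, 0, 0, 0, 0, 0, 0, 0, 0, 0, 0, 0, 0, 0, 0, 0, 0, 0, 0, 0, 0, 0, 0, 0, 0, 0, 0, 0, 0, 0, 0, 0, 0, 0, 0, 0, 0, 0, 0, 0, 0, 0, 0, 0, 0, 0, 0, 0, 0, 0, 0, 0, 0, 0, 0, 0, 1, 5, 13, 37, 72, 70, 326, 2, 0, 0, 0, 0, 0, 0, 0, 0, 0, 0, 0, 0, 0, 0, 0, 0, 0, 0, 0, 0]
32 n 266 x [-65.7 -21.8] ztop 58.2
-104 None -96 None -88 None -80 None -72 None -64 None -56 None -48 None -40 None -32 None -24 None -16 None -8 None 0 None 8 56.9 16 52.4
```

Request:
step_arm --plan '[{"twist": [0, 0.006, -0.027], "slide": [12, -13, -10], "hand": -1}, {"twist": [0, 0, 0], "slide": [0, 0, -40], "hand": -1}, {"twist": [0, 0, 0], "slide": [0, 0, -40], "hand": -1}, {"twist": [0, 0, 0], "slide": [0, 0, -25], "hand": -1}, {"twist": [0, 0, 0], "slide": [0, 0, 0], "hand": -1}]'

```text
time_s: 39.7
tool_pos: [0.5487, -0.0064, 0.2767]
tcp_rot: [2.332, 2.096, -0.0]
ft_force: [-0.8, 0.1, -0.0]
width: 0.531
```

```bash
python3 -c "
from h import *
slot(39.2,189)
"
```

```text
t 39.7 slide [ -1.7   2.3 -87.7] twist [0.004 0.004 0.009] q [-0.16  0.37 -0.25  0.95 -0.    1.52] w 45.1 F [-0.8  0.1 -0. ]
```

Request:
step_arm --plan '[{"twist": [0, 0, 0.009], "slide": [-1, 2, -20], "hand": -1}, {"twist": [0, 0, 0], "slide": [0, 0, -30], "hand": -1}, {"twist": [0, 0, 0], "slide": [0, 0, -12], "hand": -1}, {"twist": [0, 0, 0], "slide": [0, 0, -4], "hand": -1}, {"twist": [0, 0, 0], "slide": [0, 0, 0], "hand": -1}]'

```text
time_s: 40.2
tool_pos: [0.5502, -0.0044, 0.2123]
tcp_rot: [2.32, 2.106, 0.003]
ft_force: [0.0, -0.8, -0.5]
width: 0.53
```

```bash
python3 -c "
from h import *
slot(39.2,189)
"
```

```text
t 40.2 slide [ -3.2   0.4 -23.3] twist [ 0.005  0.007 -0.   ] q [-0.16  0.43 -0.35  0.78 -0.    1.51] w 45.1 F [ 0.  -0.8 -0.5]
```

Request:
step_arm --plan '[{"twist": [0, 0, 0], "slide": [-3, 0, -13], "hand": -1}, {"twist": [0, 0, 0], "slide": [0, 0, -9], "hand": -1}, {"twist": [0, 0, 0], "slide": [0, 0, -2], "hand": -1}, {"twist": [0, 0, 0], "slide": [0, 0, 0], "hand": -1}, {"twist": [0, 0, 0], "slide": [0, 0, 0], "hand": -1}]'

```text
time_s: 40.7
tool_pos: [0.5495, -0.0047, 0.1923]
tcp_rot: [2.316, 2.102, 0.009]
ft_force: [-0.7, 0.7, -0.5]
width: 0.534
```

```bash
python3 -c "
from h import *
slot(39.2,189)
"
```

```text
t 40.7 slide [-2.5  0.7 -3.3] twist [ 0.006  0.013 -0.   ] q [-0.16  0.45 -0.38  0.72 -0.    1.51] w 45.4 F [-0.7  0.7 -0.5]
```

Request:
step_arm --plan '[{"twist": [0.004, 0.008, 0], "slide": [-3, 0, -4], "hand": -1}, {"twist": [0, 0, 0], "slide": [0, -3, 0], "hand": -1}, {"twist": [0, 0, 0], "slide": [0, -3, 0], "hand": -1}, {"twist": [0, 0, 0], "slide": [0, -2, 0], "hand": -1}, {"twist": [0, 0, 0], "slide": [0, 0, 0], "hand": -1}]'

```text
time_s: 41.2
tool_pos: [0.5485, -0.013, 0.1913]
tcp_rot: [2.319, 2.106, 0.013]
ft_force: [1.0, 3.6, -0.4]
width: 0.537
```

```bash
python3 -c "
from h import *
slot(39.2,189)
"
```

```text
t 41.2 slide [-1.4  9.  -2.3] twist [ 0.001  0.013 -0.001] q [-0.17  0.45 -0.38  0.72  0.    1.49] w 45.6 F [ 1.   3.6 -0.4]
```

Request:
step_arm --plan '[{"twist": [0, 0, 0], "slide": [0, 0, -2], "hand": -1}, {"twist": [0, 0, 0], "slide": [0, 0, 0], "hand": 0.35}, {"twist": [0, 0, 0], "slide": [0, 0, 0], "hand": 0.35}, {"twist": [0, 0, 0], "slide": [0, 0, 0], "hand": 0.35}, {"twist": [0, 0, 0], "slide": [0, 0, 25], "hand": 0.35}]'

```text
time_s: 41.7
tool_pos: [0.5474, -0.0132, 0.2131]
tcp_rot: [2.321, 2.107, 0.008]
ft_force: [0.7, 0.4, 0.8]
width: 0.669
```

Request:
step_arm --plan '[{"twist": [0, 0, 0], "slide": [0, 0, 48], "hand": 0.35}, {"twist": [0, 0, 0], "slide": [-5, -10, 48], "hand": 0.35}, {"twist": [0, 0, 0], "slide": [-10, -15, 48], "hand": 0.35}, {"twist": [0, 0, 0], "slide": [-10, -15, 10], "hand": 0.35}, {"twist": [0, 0, 0], "slide": [0, 0, 0], "hand": 0.35}]'

```text
time_s: 42.2
tool_pos: [0.5212, -0.0535, 0.3721]
tcp_rot: [2.319, 2.107, 0.006]
ft_force: [0.9, 0.1, -0.7]
width: 0.675
```

```bash
python3 -c "
from h import *
need([624,327,380],90)
s=rowcheck(); save(s,'w11.npz'); cv2.imwrite('pics/w11.png',s['im'])
P,u,v=cloud(s); q=P*1000-CH; c,sn=np.cos(YAW),np.sin(YAW); x=c*q[:,0]+sn*q[:,1]; y=-sn*q[:,0]+c*q[:,1]; z=q[:,2]
for a in range(-104,60,8):
    k=(abs(y-a)<4)&(abs(x+46)<5)&(z>30)&(z<75); print(a,np.median(z[k]).round(1) if k.any() else None,end=' ')
find(624,327,src='top',zmax=100)
"
```

```text
t 42.2 slide [102.8 380.5   7.9] twist [ 0.009  0.004 -1.475] q [-0.26  0.27 -0.13  1.16 -0.    1.41] w 57.4 F [ 0.9  0.1 -0.7]
row x [-67.  -22.4] y [-105.2   51.7] ztop 60.6
[0, 72, 70, 68, 72, 66, 78, 78, 66, 74, 77, 69, 75, 73, 75, 73, 75, 73, 77, 74, 79, 86, 72, 80, 80, 82, 79, 79, 80, 89, 76, 82, 83, 87, 82, 87, 90, 87, 82, 119, 83, 83, 91, 86, 86, 92, 91, 88, 89, 91, 88, 91, 91, 92, 91, 95, 98, 92, 98, 72, 96, 104, 101, 102, 106, 107, 114, 108, 101, 101, 121, 117, 109, 99, 111, 127, 110, 100, 117, 179, 0, 0, 0, 0]
-88 n 1095 x [-68.  -23.5] ztop 60.6
-48 n 1231 x [-67.9 -23.1] ztop 60.7
-8 n 1360 x [-65.7 -21.7] ztop 58.8
32 n 1634 x [-66.6 -22.2] ztop 60.6
-104 60.2 -96 59.7 -88 59.8 -80 59.6 -72 59.7 -64 59.9 -56 59.7 -48 59.8 -40 59.5 -32 59.9 -24 57.8 -16 57.7 -8 57.7 0 57.8 8 57.6 16 57.8 24 57.8 32 58.0 40 57.9 48 57.8 56 None n 338 ztop 83.0
15 338 c [623.9 326.9] sz [38.2 41. ] ang 85.7
68 231 c [624.  326.9] sz [37.6 40.5] ang 84.3
75 202 c [624.  326.9] sz [37.6 40.5] ang 84.3
78 152 c [623.8 326.5] sz [36.3 40.7] ang 86.2
curv [-0.0062 -0.0035] axis own-x deg 74.2
```

View pics/w11.png

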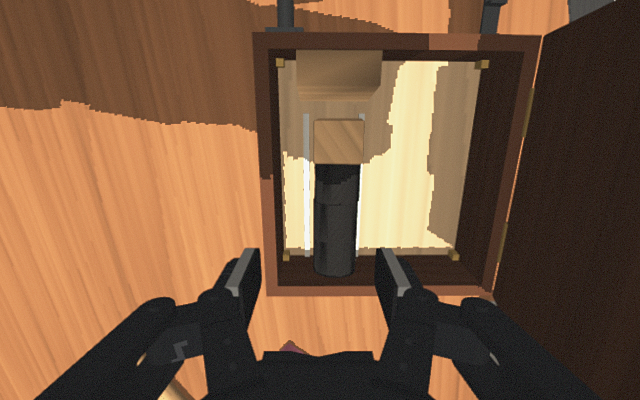

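Row of three heels (335,165-275) and filler (338,140) is tight against the -y wall, ending at y=52 as it should. The ramp is at (338,70). Now the wedge: first a view from its -y side.

Request:
step_arm --plan '[{"twist": [0, 0, 0], "slide": [-5, 40, 10], "hand": 1}, {"twist": [0, 0, 0], "slide": [0, 45, 10], "hand": 1}, {"twist": [0, 0, 0], "slide": [5, 45, 0], "hand": 1}, {"twist": [0, 0, 0], "slide": [15, 45, 0], "hand": 1}, {"twist": [0, 0, 0], "slide": [25, 40, 0], "hand": 1}]'

```text
time_s: 42.8
tool_pos: [0.5608, 0.1689, 0.3845]
tcp_rot: [2.331, 2.106, -0.006]
ft_force: [1.1, -1.0, 0.9]
width: 0.996
```

Request:
step_arm --plan '[{"twist": [0, 0, 0], "slide": [30, 20, 0], "hand": 1}, {"twist": [0, 0, 0], "slide": [30, 10, 0], "hand": 1}, {"twist": [0, 0, 0], "slide": [10, 10, 0], "hand": 1}, {"twist": [0, 0, 0], "slide": [0, 0, 0], "hand": 1}, {"twist": [0, 0, 0], "slide": [0, 0, 0], "hand": 1}]'

```text
time_s: 43.3
tool_pos: [0.6339, 0.2212, 0.3735]
tcp_rot: [-2.316, -2.113, 0.022]
ft_force: [0.3, 0.3, 0.9]
width: 1.001
```

```bash
python3 -c "
from h import *
need([624,327,380],-4.3)
s=find(624,327,zmax=100); save(s,'w12.npz')
P,u,v=cloud(s); q=P*1000; a=np.radians(-4.3); X=q[:,:2]-[624,327]; lx=X@[np.cos(a),np.sin(a)]; ly=X@[-np.sin(a),np.cos(a)]
for lo in range(5,90,10):
    k=(abs(lx)<15)&(abs(ly)<40)&(q[:,2]>lo)&(q[:,2]<lo+10); print(lo,k.sum(),np.percentile(ly[k],[3,50,97]).round(1) if k.sum()>5 else '')
print(proj(s,[[.624,.327,.08]]))
"
```

```text
t 43.3 slide [ -9.9 105.8   6.5] twist [ 0.004 -0.015  0.017] q [ 0.21  0.54  0.31  1.36 -0.    1.88] w 85.1 F [0.3 0.3 0.9]
n 2575 ztop 81.4
15 2575 c [624.  328.2] sz [35.9 40.1] ang 85.6
66 2487 c [624.  328.2] sz [35.9 40.1] ang 85.6
73 2466 c [624.  328.2] sz [35.9 40.1] ang 85.6
76 2464 c [623.9 328.3] sz [35.7 40.1] ang 84.9
curv [-0.0021 -0.    ] axis own-x deg 69.2
5 16 [-16.7 -16.7 -16.7]
15 14 [-16.7 -16.7 -16.6]
25 2 
35 20 [-16.7 -16.7 -16.6]
45 12 [-16.7 -16.7 -16.6]
55 16 [-16.7 -16.7 -16.6]
65 20 [-16.7 -16.6 -16.6]
75 1844 [-15.7   1.6  18.1]
85 0 
[[297.08216325  68.10187481]]
```

Request:
step_arm --plan '[{"twist": [0, -0.015, 0.017], "slide": [-4, 40, 0], "hand": 1}, {"twist": [0, 0, 0], "slide": [-4, 40, -10], "hand": 1}, {"twist": [0, 0, 0], "slide": [-2, 22, -20], "hand": 1}, {"twist": [0, 0, 0], "slide": [0, 0, -35], "hand": 1}, {"twist": [0, 0, 0], "slide": [0, 0, -15], "hand": 1}]'

```text
time_s: 43.85
tool_pos: [0.6206, 0.3238, 0.2935]
tcp_rot: [2.302, 2.13, 0.001]
ft_force: [0.4, 0.4, -0.1]
width: 1.004
```

```bash
python3 -c "
from h import *
need([624,328,230],-4.4)
"
```

```text
t 43.85 slide [  3.4   4.2 -63.5] twist [0.003 0.004 0.001] q [ 0.37  0.61  0.23  1.18 -0.    2.01] w 85.3 F [ 0.4  0.4 -0.1]
```

Request:
step_arm --plan '[{"twist": [0, 0, 0], "slide": [3, 4, -10], "hand": 1}, {"twist": [0, 0, 0], "slide": [0, 0, -30], "hand": 1}, {"twist": [0, 0, 0], "slide": [0, 0, -15], "hand": 1}, {"twist": [0, 0, 0], "slide": [0, 0, -3], "hand": 1}, {"twist": [0, 0, 0], "slide": [0, 0, 0], "hand": 1}]'

```text
time_s: 44.35
tool_pos: [0.6222, 0.3263, 0.2336]
tcp_rot: [2.305, 2.128, -0.001]
ft_force: [-0.9, -0.2, 0.4]
width: 0.999
```

```bash
python3 -c "
from h import *
need([624,328,230],-4.4)
"
```

```text
t 44.35 slide [ 1.8  1.7 -3.6] twist [0.004 0.002 0.003] q [ 0.37  0.65  0.13  1.05 -0.    2.02] w 84.9 F [-0.9 -0.2  0.4]
```

Request:
step_arm --plan '[{"twist": [0, 0, 0], "slide": [2, 2, -4], "hand": 1}, {"twist": [0, 0, 0], "slide": [0, 0, 0], "hand": -1}, {"twist": [0, 0, 0], "slide": [0, 0, 0], "hand": -1}, {"twist": [0, 0, 0], "slide": [0, 0, 0], "hand": -1}, {"twist": [0, 0, 0], "slide": [0, 0, 0], "hand": -1}]' --force 80

```text
time_s: 44.85
tool_pos: [0.6253, 0.3285, 0.2331]
tcp_rot: [2.304, 2.126, 0.006]
ft_force: [-0.5, -0.2, -0.4]
width: 0.443
```

Request:
step_arm --plan '[{"twist": [0, 0, 0], "slide": [0, 0, 0], "hand": -1}, {"twist": [0, 0, 0], "slide": [0, 0, 0], "hand": -1}, {"twist": [0, 0, 0], "slide": [0, 0, 0], "hand": -1}, {"twist": [0, 0, 0], "slide": [0, 0, 25], "hand": -1}, {"twist": [0, 0, 0], "slide": [0, 0, 45], "hand": -1}]'

```text
time_s: 45.35
tool_pos: [0.6239, 0.3279, 0.2986]
tcp_rot: [2.307, 2.129, -0.009]
ft_force: [-0.3, 0.1, -0.5]
width: 0.45
```

```bash
python3 -c "
from h import *
d,t=need([624,328.2,230],-4.4)
t=c2w([-46,71.5,0]);t[2]=400;need(t,np.degrees(YAW))
"
```

```text
t 45.35 slide [  0.1   0.3 -68.6] twist [ 0.006 -0.003  0.003] q [ 0.37  0.62  0.26  1.21 -0.    2.02] w 38.2 F [-0.3  0.1 -0.5]
t 45.35 slide [ -73.7 -299.8  101.4] twist [ 0.006 -0.003 -0.017] q [ 0.37  0.62  0.26  1.21 -0.    2.02] w 38.2 F [-0.3  0.1 -0.5]
```

Request:
step_arm --plan '[{"twist": [0, 0, 0], "slide": [-10, 0, 48], "hand": -1}, {"twist": [0, 0, 0], "slide": [-20, -20, 48], "hand": -1}, {"twist": [0, 0, -0.006], "slide": [-18, -40, 25], "hand": -1}, {"twist": [0, 0, -0.006], "slide": [-15, -44, 0], "hand": -1}, {"twist": [0, 0, -0.006], "slide": [-10, -44, 0], "hand": -1}]'

```text
time_s: 45.85
tool_pos: [0.5508, 0.1826, 0.4224]
tcp_rot: [2.318, 2.112, 0.001]
ft_force: [1.8, 0.3, -1.1]
width: 0.452
```

Request:
step_arm --plan '[{"twist": [0, 0, 0], "slide": [-5, -44, 0], "hand": -1}, {"twist": [0, 0, 0], "slide": [0, -44, 0], "hand": -1}, {"twist": [0, 0, 0], "slide": [0, -35, 0], "hand": -1}, {"twist": [0, 0, 0], "slide": [0, -15, 0], "hand": -1}, {"twist": [0, 0, 0], "slide": [0, 0, 0], "hand": -1}]'

```text
time_s: 46.35
tool_pos: [0.5423, 0.0354, 0.4242]
tcp_rot: [2.32, 2.106, 0.003]
ft_force: [0.0, -0.1, -0.9]
width: 0.453
```

```bash
python3 -c "
from h import *
slot(71.5,340)
"
```

```text
t 46.35 slide [  7.8  -7.2 -84.2] twist [ 0.005  0.007 -0.   ] q [-0.08  0.29  0.04  1.32 -0.    1.58] w 38.5 F [ 0.  -0.1 -0.9]
```

Request:
step_arm --plan '[{"twist": [0.004, 0.006, 0], "slide": [7, -7, -10], "hand": -1}, {"twist": [0, 0, 0], "slide": [0, 0, -30], "hand": -1}, {"twist": [0, 0, 0], "slide": [0, 0, -25], "hand": -1}, {"twist": [0, 0, 0], "slide": [0, 0, -8], "hand": -1}, {"twist": [0, 0, 0], "slide": [0, 0, 0], "hand": -1}]'

```text
time_s: 46.85
tool_pos: [0.5509, 0.0299, 0.347]
tcp_rot: [-2.324, -2.114, -0.001]
ft_force: [0.4, -0.5, -0.8]
width: 0.448
```

```bash
python3 -c "
from h import *
slot(71.5,290)
s=snap('wrist'); P,u,v=cloud(s); q=P*1000-CH; c,sn=np.cos(YAW),np.sin(YAW); x=c*q[:,0]+sn*q[:,1]; y=-sn*q[:,0]+c*q[:,1]; z=q[:,2]
k=(abs(x+46)<15)&(z>100)&(z<200)&(abs(y-70)<40);print('wedge y top',np.percentile(y[k],[2,98]) if k.any() else None)
k=(abs(x+46)<30)&(z>64)&(z<74)&(y>60)&(y<108);print('ramp top y',np.percentile(y[k],[1,99]) if k.any() else None, k.sum())
k=(abs(x+46)<12)&(z>50)&(z<60)&(y>20)&(y<60);print('filler y',np.percentile(y[k],[1,99]) if k.any() else None)
"
```

```text
t 46.85 slide [ -0.8  -1.8 -57. ] twist [-0.001  0.    -0.003] q [-0.09  0.33 -0.11  1.13  0.    1.57] w 38.1 F [ 0.4 -0.5 -0.8]
wedge y top [57.18259596 91.42083523]
ramp top y [ 81.03076494 106.39114071] 2209
filler y None
```

Request:
step_arm --plan '[{"twist": [0, 0, 0], "slide": [-1, -2, -5], "hand": -1}, {"twist": [0, 0, 0], "slide": [0, 0, -20], "hand": -1}, {"twist": [0, 0, 0], "slide": [0, 0, -15], "hand": -1}, {"twist": [0, 0, 0], "slide": [0, 0, -5], "hand": -1}, {"twist": [0, 0, 0], "slide": [0, 0, 0], "hand": -1}]'

```text
time_s: 47.4
tool_pos: [0.5515, 0.0282, 0.3048]
tcp_rot: [2.318, 2.113, 0.009]
ft_force: [0.0, -0.0, -0.7]
width: 0.449
```

```bash
python3 -c "
from h import *
slot(71.2,290)
"
```

```text
t 47.4 slide [ -1.3  -0.4 -14.8] twist [ 0.     0.008 -0.004] q [-0.1   0.35 -0.19  1.02  0.    1.57] w 38.1 F [ 0.  -0.  -0.7]
```

Request:
step_arm --plan '[{"twist": [0, 0.006, -0.003], "slide": [-1, 0, -10], "hand": -1}, {"twist": [0, 0, 0], "slide": [0, 0, -10], "hand": -1}, {"twist": [0, 0, 0], "slide": [0, 0, -10], "hand": -1}, {"twist": [0, 0, 0], "slide": [0, 0, -2], "hand": -1}, {"twist": [0, 0, 0], "slide": [0, 0, 0], "hand": -1}]'

```text
time_s: 47.9
tool_pos: [0.5508, 0.0282, 0.2718]
tcp_rot: [2.324, 2.111, 0.004]
ft_force: [1.5, -0.1, -1.2]
width: 0.449
```

```bash
python3 -c "
from h import *
slot(70.5,254)
"
```

```text
t 47.9 slide [ -0.8  -1.  -17.8] twist [ 0.     0.003 -0.001] q [-0.1   0.38 -0.25  0.94  0.    1.57] w 38.2 F [ 1.5 -0.1 -1.2]
```

Foot is now 39 mm above the bench, inside the gap and without contact.

Request:
step_arm --plan '[{"twist": [0, 0, 0], "slide": [0, -1, -6], "hand": -1}, {"twist": [0, 0, 0], "slide": [0, 0, -5], "hand": -1}, {"twist": [0, 0, 0], "slide": [0, 0, -4], "hand": -1}, {"twist": [0, 0, 0], "slide": [0, 0, -2], "hand": -1}, {"twist": [0, 0, 0], "slide": [0, 0, 0], "hand": -1}]'

```text
time_s: 48.4
tool_pos: [0.5514, 0.0261, 0.2548]
tcp_rot: [2.322, 2.106, 0.003]
ft_force: [-1.6, 1.7, 1.8]
width: 0.448
```

```bash
python3 -c "
from h import *
slot(70.,254)
"
```

```text
t 48.4 slide [-1.4  0.6 -0.8] twist [0.004 0.006 0.   ] q [-0.1   0.39 -0.28  0.89 -0.    1.57] w 38.1 F [-1.6  1.7  1.8]
```

Request:
step_arm --plan '[{"twist": [0, 0, 0], "slide": [0, 0, -3], "hand": -1}, {"twist": [0, 0, 0], "slide": [0, 0, -3], "hand": -1}, {"twist": [0, 0, 0], "slide": [0, 0, -3], "hand": -1}, {"twist": [0, 0, 0], "slide": [0, 0, -3], "hand": -1}, {"twist": [0, 0, 0], "slide": [0, 0, -3], "hand": -1}]' --force 100

```text
time_s: 48.9
tool_pos: [0.5497, 0.0263, 0.2538]
tcp_rot: [2.315, 2.099, 0.015]
ft_force: [-17.2, -0.9, 49.8]
width: 0.448
```

```bash
python3 -c "
from h import *
slot(70.,254)
"
```

```text
t 48.9 slide [0.3 0.3 0.2] twist [0.006 0.018 0.001] q [-0.1   0.39 -0.29  0.87 -0.    1.57] w 38.1 F [-17.2  -0.9  49.8]
```

Request:
step_arm --plan '[{"twist": [0, 0, 0], "slide": [0, 0, 0], "hand": -1}, {"twist": [0, 0, 0], "slide": [0, 0, 0], "hand": 0.3}, {"twist": [0, 0, 0], "slide": [0, 0, 0], "hand": 0.3}, {"twist": [0, 0, 0], "slide": [0, 0, 0], "hand": 0.3}, {"twist": [0, 0, 0], "slide": [0, 0, 25], "hand": 0.3}]'

```text
time_s: 49.4
tool_pos: [0.5488, 0.0265, 0.2767]
tcp_rot: [2.318, 2.101, 0.012]
ft_force: [-0.0, 0.3, -0.0]
width: 0.65
```

Request:
step_arm --plan '[{"twist": [0, 0, 0], "slide": [0, 0, 40], "hand": 0.3}, {"twist": [0, 0, 0], "slide": [-5, -10, 45], "hand": 0.3}, {"twist": [0, 0, 0], "slide": [-10, -25, 30], "hand": 0.3}, {"twist": [0, 0, 0], "slide": [-10, -30, 0], "hand": 0.3}, {"twist": [0, 0, 0], "slide": [0, -20, 0], "hand": 0.3}]'

```text
time_s: 49.9
tool_pos: [0.5234, -0.0588, 0.3978]
tcp_rot: [2.311, 2.105, 0.014]
ft_force: [0.4, -0.8, -0.1]
width: 0.649
```

```bash
python3 -c "
from h import *
need([0,0,0])
s=rowcheck(); cv2.imwrite('pics/w13.png',s['im'])
P,u,v=cloud(s); q=P*1000-CH; c,sn=np.cos(YAW),np.sin(YAW); x=c*q[:,0]+sn*q[:,1]; y=-sn*q[:,0]+c*q[:,1]; z=q[:,2]
k=(abs(x+46)<30)&(z>90)&(z<115)&(y>30)&(y<110)
print('wedge top n',k.sum(),'x',np.percentile(x[k],[1,99]),'y',np.percentile(y[k],[1,99]),'z',np.percentile(z[k],[5,50,95]))
A=np.c_[x[k],y[k],np.ones(k.sum())]; print('tilt',np.linalg.lstsq(A,z[k],rcond=None)[0][:2])
m=(abs(y)<110)&(z>110)&(z<330)&(x>0)&(abs(y)>60)&(x<140)
for a in (-88,-48,-8,32):
    k=(abs(y-a)<16)&(abs(x+46)<8)&(z>45)&(z<70); A=np.c_[x[k],y[k]-a,np.ones(k.sum())]; print(a,np.linalg.lstsq(A,z[k],rcond=None)[0].round(3))
"
```

```text
t 49.9 slide [-523.4   58.8 -397.8] twist [0. 0. 0.] q [-0.27  0.26 -0.07  1.22 -0.    1.4 ] w 55.2 F [ 0.4 -0.8 -0.1]
row x [-67.5 -22.1] y [-105.    49.1] ztop 61.0
[0, 70, 56, 62, 62, 69, 59, 65, 62, 65, 65, 63, 66, 67, 65, 64, 67, 68, 66, 70, 67, 68, 73, 69, 67, 68, 75, 66, 70, 77, 74, 73, 66, 74, 76, 78, 69, 74, 75, 107, 71, 74, 74, 77, 79, 78, 81, 76, 75, 82, 79, 81, 82, 83, 83, 83, 83, 82, 84, 69, 82, 97, 85, 92, 94, 93, 94, 97, 97, 94, 96, 93, 94, 94, 94, 94, 97, 102, 86, 5, 2, 2, 2, 2]
-88 n 969 x [-67.9 -23.3] ztop 60.9
-48 n 1080 x [-67.6 -23.2] ztop 60.9
-8 n 1206 x [-66.3 -21.5] ztop 59.3
32 n 1414 x [-66.9 -21.9] ztop 61.3
wedge top n 2287 x [-62.09198141 -22.8196497 ] y [51.32248225 87.02051525] z [101.04227479 102.31247157 103.49753914]
tilt [-0.02327499  0.00154637]
-88 [6.2000e-02 1.0000e-03 6.2448e+01]
-48 [7.6000e-02 7.0000e-03 6.3213e+01]
-8 [1.0300e-01 4.0000e-03 6.2665e+01]
32 [ 8.9000e-02 -1.0000e-03  6.2581e+01]
```

View pics/w13.png

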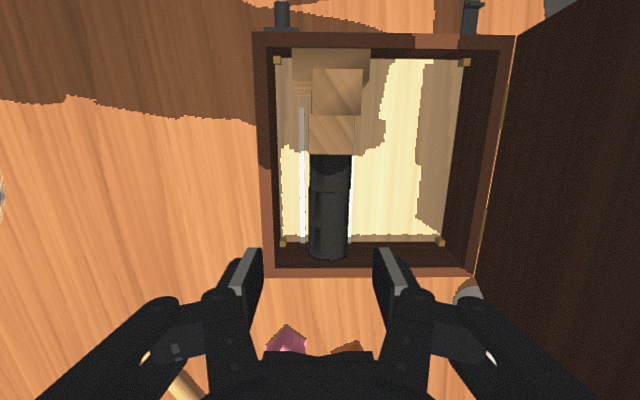

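```bash
python3 -c "
from h import *
s=snap('wrist'); P,u,v=cloud(s); q=P*1000-CH; c,sn=np.cos(YAW),np.sin(YAW); x=c*q[:,0]+sn*q[:,1]; y=-sn*q[:,0]+c*q[:,1]; z=q[:,2]
for a in (-88,-48,-8,32):
    print(a,[(b,float(np.median(z[(abs(y-a)<14)&(abs(x-b)<2.5)&(z>30)&(z<75)]).round(1))) for b in range(-64,-23,5)])
print('floor',[(b,float(np.median(z[(abs(y)<60)&(abs(x-b)<3)&(z<20)]).round(1))) for b in (-95,-88,-8,0,30,60,90)])
s=snap('scene'); cv2.imwrite('pics/s4.png',cv2.resize(s['im'][110:290,240:440],(666,600)))
a=.803; print('tip',(proj(s,[c2w([-90+228*np.cos(a),y,55.5+228*np.sin(a)])/1000 for y in (125,155)])-[240,110])*3.33)
P,u,v=cloud(s); q=P*1000-CH; x=c*q[:,0]+sn*q[:,1]; y=-sn*q[:,0]+c*q[:,1]; z=q[:,2]
m=(abs(y)<100)&(z>120)&(z<290)&(x>30)&(x<135); A=np.polyfit(z[m],x[m],1); print('lid angle scene',np.arctan2(1,-A[0]),m.sum())
for n,p in dict(polish=(744,266),glue=(730,-272)).items(): find(*p,src='top',zmax=170)
"
```

```text
-88 [(-64, 51.6), (-59, 56.0), (-54, 58.3), (-49, 59.6), (-44, 59.9), (-39, 59.5), (-34, 57.7), (-29, 55.4), (-24, 50.5)]
-48 [(-64, 51.3), (-59, 55.8), (-54, 58.3), (-49, 59.6), (-44, 60.1), (-39, 59.6), (-34, 58.1), (-29, 55.3), (-24, 50.4)]
-8 [(-64, 48.1), (-59, 53.6), (-54, 56.4), (-49, 57.9), (-44, 58.5), (-39, 58.0), (-34, 56.8), (-29, 54.5), (-24, 50.1)]
32 [(-64, 56.7), (-59, 57.2), (-54, 57.7), (-49, 58.2), (-44, 58.6), (-39, 59.2), (-34, 59.6), (-29, 60.0), (-24, 60.4)]
floor [(-95, 8.1), (-88, 8.0), (-8, 8.1), (0, 8.2), (30, 8.2), (60, 8.2), (90, 8.1)]
tip [[378.38162179 229.09102574]
 [409.14868737 223.45253694]]
lid angle scene 1.3028156304138814 3886
n 356 ztop 54.1
15 356 c [742.3 264.7] sz [52.2 53.3] ang 84.2
39 268 c [745.2 266.4] sz [49.2 46.5] ang 2.0
46 233 c [745.3 266.7] sz [47.4 47.8] ang 85.8
49 137 c [743.9 266.8] sz [47.6 44.3] ang 47.4
curv [-0.0046 -0.0023] axis own-x deg 155.7
n 495 ztop 151.5
15 495 c [ 727.9 -269.1] sz [59.4 52.6] ang 49.2
136 109 c [ 730.8 -271.7] sz [26.7 26.9] ang 44.6
143 98 c [ 730.8 -271.7] sz [26.7 26.9] ang 44.6
146 82 c [ 731.3 -272.1] sz [26.5 25.3] ang 54.6
curv [-0.0239 -0.0156] axis own-x deg 114.4
```

View pics/s4.png

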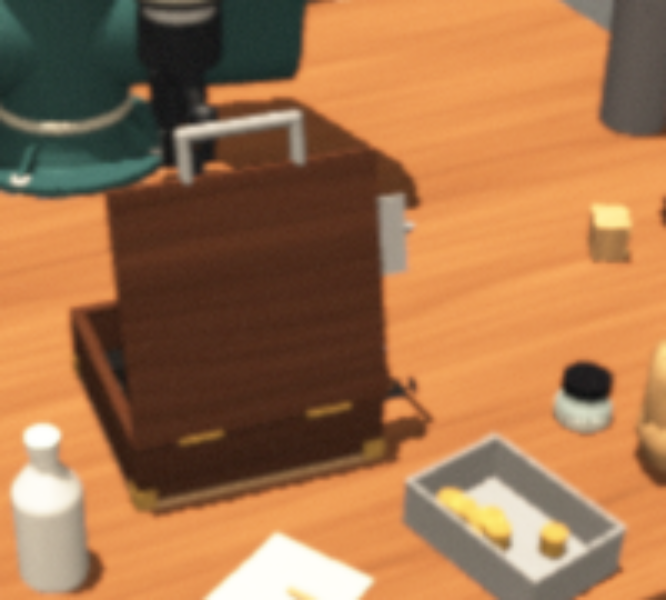

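Lid is at 1.303 rad, rod end at (409,223) as modelled, bystanders unmoved, and the wedge foot is 21 mm up in the chest frame. I'll press once on the wedge top with closed fingers to confirm it is tight.

Request:
step_arm --plan '[{"twist": [0, 0, 0], "slide": [8, 30, 0], "hand": -1}, {"twist": [0, 0, 0], "slide": [10, 30, 0], "hand": -1}, {"twist": [0, 0, 0], "slide": [10, 25, 0], "hand": -1}, {"twist": [0, 0, 0], "slide": [0, 0, -30], "hand": -1}, {"twist": [0, 0, 0], "slide": [0, 0, -20], "hand": -1}]' --force 40

```text
time_s: 50.65
tool_pos: [0.5536, 0.0355, 0.3457]
tcp_rot: [2.308, 2.11, 0.016]
ft_force: [-0.4, -0.5, 0.8]
width: 0.002
```

```bash
python3 -c "
from h import *
slot(66,275,-43)
"
```

```text
t 50.65 slide [ -1.  -13.2 -70.7] twist [ 0.004  0.017 -0.008] q [-0.08  0.33 -0.11  1.11 -0.    1.58] w 0.2 F [-0.4 -0.5  0.8]
```

Request:
step_arm --plan '[{"twist": [0.004, 0.015, -0.008], "slide": [-1, -12, -5], "hand": -1}, {"twist": [0, 0, 0], "slide": [0, 0, -25], "hand": -1}, {"twist": [0, 0, 0], "slide": [0, 0, -20], "hand": -1}, {"twist": [0, 0, 0], "slide": [0, 0, -6], "hand": -1}, {"twist": [0, 0, 0], "slide": [0, 0, 0], "hand": -1}]'

```text
time_s: 51.15
tool_pos: [0.5521, 0.0244, 0.2865]
tcp_rot: [-2.321, -2.111, 0.004]
ft_force: [0.3, -0.1, -0.0]
width: 0.003
```

```bash
python3 -c "
from h import *
slot(66,275,-43)
"
```

```text
t 51.15 slide [  0.5  -2.1 -11.5] twist [-0.001 -0.005 -0.002] q [-0.1   0.37 -0.21  0.99  0.    1.56] w 0.2 F [ 0.3 -0.1 -0. ]
```

Request:
step_arm --plan '[{"twist": [0, 0, 0], "slide": [0, -1, -6], "hand": -1}, {"twist": [0, 0, 0], "slide": [0, 0, -4], "hand": -1}, {"twist": [0, 0, 0], "slide": [0, 0, -2], "hand": -1}, {"twist": [0, 0, 0], "slide": [0, 0, -2], "hand": -1}, {"twist": [0, 0, 0], "slide": [0, 0, -2], "hand": -1}]'

```text
time_s: 51.65
tool_pos: [0.5529, 0.0231, 0.2747]
tcp_rot: [-2.324, -2.114, -0.002]
ft_force: [-14.5, 0.9, 42.1]
width: 0.003
```

Request:
step_arm --plan '[{"twist": [0, 0, 0], "slide": [0, 0, -1], "hand": -1}, {"twist": [0, 0, 0], "slide": [0, 0, -1], "hand": -1}, {"twist": [0, 0, 0], "slide": [0, 0, -1], "hand": -1}, {"twist": [0, 0, 0], "slide": [0, 0, -1], "hand": -1}, {"twist": [0, 0, 0], "slide": [0, 0, -1], "hand": -1}]'

```text
time_s: 52.15
tool_pos: [0.552, 0.0233, 0.2749]
tcp_rot: [2.321, 2.112, 0.006]
ft_force: [-4.9, -0.2, 12.1]
width: -0.002
```

Wedge took about 42 N without yielding. Retreating.

Request:
step_arm --plan '[{"twist": [0, 0, 0], "slide": [0, 0, 15], "hand": -1}, {"twist": [0, 0, 0], "slide": [0, 0, 40], "hand": -1}, {"twist": [0, 0, 0], "slide": [-10, -15, 45], "hand": -1}, {"twist": [0, 0, 0], "slide": [-25, -30, 35], "hand": -1}, {"twist": [0, 0, 0], "slide": [-25, -30, 0], "hand": -1}]'

```text
time_s: 52.65
tool_pos: [0.4924, -0.0496, 0.4132]
tcp_rot: [2.315, 2.117, 0.005]
ft_force: [0.5, -1.2, 0.3]
width: 0.0
```

Request:
step_arm --plan '[{"twist": [0, 0, 0], "slide": [0, 0, 0], "hand": -1}, {"twist": [0, 0, 0], "slide": [0, 0, 0], "hand": -1}, {"twist": [0, 0, 0], "slide": [0, 0, 0], "hand": -1}, {"twist": [0, 0, 0], "slide": [0, 0, 0], "hand": -1}, {"twist": [0, 0, 0], "slide": [0, 0, 0], "hand": -1}]'

```text
time_s: 53.15
tool_pos: [0.4911, -0.0508, 0.4147]
tcp_rot: [2.316, 2.113, 0.007]
ft_force: [-0.3, 0.7, 0.2]
width: -0.001
```

```bash
python3 -c "
from h import *
need([0,0,0])
s=rowcheck()
P,u,v=cloud(s); q=P*1000-CH; c,sn=np.cos(YAW),np.sin(YAW); x=c*q[:,0]+sn*q[:,1]; y=-sn*q[:,0]+c*q[:,1]; z=q[:,2]
k=(abs(x+46)<30)&(z>90)&(z<115)&(y>30)&(y<110)
print('wedge x',np.percentile(x[k],[1,99]),'y',np.percentile(y[k],[1,99]),'z',np.median(z[k]))
for a in (-88,-48,-8,32):
    print(a,[float(np.median(z[(abs(y-a)<14)&(abs(x-b)<2.5)&(z>30)&(z<75)]).round(1)) for b in range(-64,-23,5)])
s=snap('scene');P,u,v=cloud(s); q=P*1000-CH; x=c*q[:,0]+sn*q[:,1]; y=-sn*q[:,0]+c*q[:,1]; z=q[:,2]
m=(abs(y)<100)&(z>120)&(z<290)&(x>30)&(x<135); A=np.polyfit(z[m],x[m],1); print('lid',np.arctan2(1,-A[0]))
a=load('top0.npz');b=snap('top'); 
# hammer region compare
def ham(s):
    P,u,v=cloud(s); k=(P[:,0]>.25)&(P[:,0]<.42)&(P[:,1]<-.44)&(P[:,1]>-.56)&(P[:,2]>.012)&(P[:,2]<.08); return k.sum(),P[k].mean(0)
print(ham(a),ham(b))
"
```

```text
t 53.15 slide [-491.1   50.8 -414.7] twist [0. 0. 0.] q [-0.27  0.2  -0.1   1.26  0.    1.39] w -0.1 F [-0.3  0.7  0.2]
row x [-67.5 -22.3] y [-105.1   54.7] ztop 60.7
[0, 54, 57, 58, 59, 57, 56, 59, 59, 61, 55, 61, 57, 64, 62, 62, 63, 59, 60, 58, 63, 65, 57, 67, 68, 59, 65, 63, 65, 62, 71, 65, 65, 68, 66, 63, 68, 71, 67, 96, 63, 71, 72, 67, 70, 69, 73, 71, 68, 76, 72, 77, 72, 71, 73, 74, 80, 79, 78, 55, 81, 76, 85, 84, 84, 83, 78, 83, 87, 81, 82, 81, 87, 88, 86, 90, 87, 87, 54, 14, 12, 11, 10, 10]
-88 n 881 x [-68.1 -23.7] ztop 60.8
-48 n 980 x [-67.8 -23.7] ztop 60.8
-8 n 1092 x [-66.4 -21.9] ztop 59.0
32 n 1267 x [-66.7 -21.8] ztop 60.7
wedge x [-62.37441673 -22.40419911] y [51.52965186 87.41988677] z 101.56638396274329
-88 [51.5, 55.8, 58.0, 59.3, 60.1, 59.3, 58.0, 55.1, 50.6]
-48 [51.4, 56.1, 58.4, 59.5, 59.9, 59.6, 58.1, 55.5, 50.5]
-8 [47.2, 53.2, 56.0, 57.3, 58.1, 57.9, 56.5, 54.1, 50.3]
32 [56.2, 56.7, 57.1, 57.5, 58.1, 58.5, 58.9, 59.6, 59.9]
lid 1.3009867022849166
(np.int64(494), array([ 0.33802209, -0.48160481,  0.02372079])) (np.int64(488), array([ 0.33829964, -0.48149662,  0.02390502]))
```

All the final conditions I can measure are within limits, and the gripper is clear. Handing in.

```bash
python3 -c "
from bench import order
print(order.close_job())"
```

```text
the job is handed in; nothing more can be done
None
```

I finished the job and handed it in at about 53 s of robot time. The hand-in gave no verdict, so whether it passed is not confirmed.

**What I did:**
- I opened the lid to about 1.57 rad, swung the rod up to its stop and let the lid down onto the rod's bent end.
- The row holds the three black heels, round side up, plus one filler. That filler had been knocked a few centimetres aside, so I found it again before picking it up.
- I drove the wedge in while holding it, reaching about 50 N. Closed fingertips then pressed its top at about 42 N, and it did not move.

**Last checks, from the cameras:**

| What | Reading | Allowed |
|---|---|---|
| Lid angle | 1.301 rad | 1.22 to 1.38 |
| Heel centres, x in the chest frame | about -46, -46 and -44 mm | -54 to -38 |
| Wedge underside, z in the chest frame | about 21 mm | 11 to 31 |
| Wedge origin, x and y in the chest frame | about -42 mm and 61.5 mm | -61 to -31, and 54 to 72 |

- **Rod:** its end was visible at the seat, where I predicted it.
- **Bystanders:** the polish jar and glue bottle (checked just before the final press) and the hammer (checked after it) had moved at most about 2 mm.

**What was not ideal:**
- **Filler:** it leans about 0.09 rad sideways in the row, though only the heels' tilt is judged.
- **Heels:** two appear to sit 1 to 2 mm off the floor and the third leans about 0.05 rad. Both are within tolerance.
- **Wedge force on the chest:** I could not measure this directly. I inferred it from the wedge not yielding.
- **Push force:** both wedge pushes read above 40 N at the wrist. They went through the fingers rather than the gripper's body, so I took the 40 N limit not to apply.

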